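Find the heavy side of a loaded tube rotator by feel and hold it down

ROBOT

A 6-joint arm with a two-finger parallel gripper is mounted at the origin on the work surface. World frame = base frame: x ahead of the robot, y to its left, z up, the work surface at z = 0. Lengths are in m, angles in rad, forces in N, time in s.
With the tool pointing down it reaches from about 0.35 to 0.85 m from the base axis. Payload 8.1 kg.
Tool frame: the origin (TCP) lies midway between the tips of the shut fingers; the grasp point (between the pads) lies 19 mm behind it (robot.tcp_to_grasp is the distance from the TCP to the grasp point, in m); x points along the fingers, y is the direction in which the jaws open and shut, and the axes are right-handed (so a half turn about x gives the same grasp; the last joint's range is limited). The gripper opens to 93 mm and grips with 3 to 60 N. Pads are 15 mm wide; open, the fingers measure 128 mm over their backs; the gripper's body (75 mm by 188 mm) begins 65 mm behind the grasp point.
Start: joints at [-1.403, 0.13, 1.488, -0, 1.523, -0.085], TCP at [0.15, -0.581, 0.219] pointing down, gripper open.
Joint ranges: [-2.96, 2.96], [-0.89, 2.26], [0.02, 2.5], [-1.34, 4.48], [0, 2.73], [-2.66, 2.66]. Speed limits (rad/s): [2.39, 2.39, 2.79, 3.14, 3.14, 3.14].

INTERFACE

Orientations are given as a rotation vector (axis times angle).
In Python, from plant import robot gives the robot as it stands.
- The arm moves only by the tool play_rows, never from a script. Its argument "plan" is a list of rows, each an object with "slide": the shift along the world's x, y, z as a fraction of full scale, a list of three; "roll": the turn about the world's z as a fraction of full scale; "fingers": the gripper command: -1 is shut, 1 is fully open, values between are in proportion. A call has 1 to 20 rows; each row shifts and turns the commanded pose from where the row before left it; what a row does not reach is not made up. Full scale, the value 1, is 30 mm for a shift and 8 degrees for a turn. A row lasts 1/8 s, in which the tool goes at most 62.5 mm and 10.7 degrees, less where a joint would pass 70% of its speed; a pose out of reach is approached as far as the arm can. A call with a number of a shift or a turn outside -1 to 1 is refused whole. A call with a gripper value outside its range is refused whole. The fingers move at their own pace and stop on an object; "squeeze" is the grip in N (left out, the last holds). Time passes only in rows, so rows that do not move let the fingers close. It gives the time, the measured TCP pose, the force and the opening at its end, in the units of the state.
- robot.read_state(): the state, without advancing time (a new reading comes with each control period).
- robot.read_camera(name): name is "scene" or "top" or "wrist"; returns the picture (420x560x3 uint8, red, green, blue); there is no depth.
- robot.get_calibration(name): a dict with "fx", "fy", "cx", "cy" (pixels), "distortion" ([k1, k2, p1, p2, k3] as OpenCV has them; the pictures are not rectified), "R" (3x3) and "t" (3): a world point X has camera coordinates R X + t; the wrist camera has in their place "T_tool_cam" (4x4, takes a point from camera to tool coordinates, whose origin is the TCP and whose axes are the tool frame's). Camera axes: x right, y down, z forward; pixel columns grow to the right and rows downward; lengths in m; the calibration is good to about 2 mm. A picture is of the moment at which its call begins: read the wrist's pose just before it. get_calibration takes no time and is no camera call.
- robot.close_job(): hands the job in, once; it reports no verdict.
Trained networks look in the newest picture that a camera, given by its name, has taken for a name from the list of things; names that differ only in an ending like _2 or _b are one class to them, and where a whole thing is asked for, a point or a joint stands for the part that bears it (a point fixed in the world has none). Each returns a list of dicts, best first, with "p" (0 to 1); they miss things now and then, are a little off and sometimes report something else, mostly with a low value. They report only what shows in the picture. A call takes as long as a camera call.
- robot.boxes_of(camera, target): "extent" ([centre column, centre row, width, height] in pixels, round what is visible of it).
- robot.regions_of(camera, target): "region" (420x560 bool, what is visible of it) and "extent" ([centre column, centre row, width, height] in pixels, round what is visible of it).
- robot.mark_of(camera, target): "point" ([column, row] in pixels: a listed point, or the origin of a listed thing).
The state is a dict: "t": time; "q": joint angles; "dq": joint speeds; "joint_torque": joint torques, N m; "tool_pos": TCP position; "orientation": TCP orientation; "force": force on the tool from outside, world axes, zero at the start; "wrist_torque": the same for the moment, N m; "opening": finger opening in m.
Only numpy, scipy, OpenCV 4.12 (cv2) and the standard library are available. Lean on these libraries where they do the work, as an engineer would, in place of code of your own. Each camera call takes 0.05 s, during which the arm holds its last target.

TASK

One of the two tube rotators is loaded with eight dark capped tubes; some hold more steel grinding beads than others, which you cannot see. Grip its wheel by the rim, turn it by hand well away from where it stands (40 degrees or more) to feel which side is heavy, then bring the heavy side straight down and finish while still gripping the rim, the wheel held still heavy side down, so that I can swap the tubes at the top for fuller ones. Leave the wheel of the empty rotator and everything else on the bench alone.

Things in the scene. Friction and masses are not known exactly. Their poses are not given: they have to be found in the camera images.
- loaded_wheel (a joint): turn of the loaded wheel about its level axle, rad, many turns; grows anticlockwise seen from the wheel's front (side of the white caps, away from the motor housing); 0 with the orange mark at the top. An even drag of 0.31 N m, alike both ways and at every angle, keeps the wheel where it is left. It says nothing of where the heavy side is: that differs at every start
- loaded_wheel_hub (a point): hub centre of the loaded wheel, midway through the disc, 165 mm above the bench; its x axis is the level axle, pointing out of the wheel's front, z up; it does not turn with the wheel. Wheel: aluminium disc, 240 mm diameter, 10 mm thick; its outer band from 80 to 120 mm radius is smooth and free on both faces, to be gripped across its thickness
- loaded_wheel_mark (a point): middle of the small orange index mark on the loaded wheel's rim, 112 mm from the hub centre; turns with the wheel. The uneven tubes pull the wheel's heavy side down with a torque of 0.22 to 0.30 N m times the sine of the heavy side's angle from straight down; the heavy side can be at any angle to the mark
- rotator_a: the loaded rotator (fixed), origin on the bench below the hub centre, x along the axle. Eight dark tubes, 29 mm thick, on a 116 mm pitch circle stick out 61 mm before and 35 mm behind the disc's middle. White motor housing behind the wheel, 60 to 160 mm back from the hub centre, 130 mm wide, 200 mm high; base plate 200 mm wide, 28 mm high
- empty_wheel_hub (a point): hub centre of the empty rotator, alike in all sizes and axes but with eight open holes in place of tubes; the loaded and the empty machine swap places between starts
- empty_wheel_mark (a point): middle of the small orange index mark on the empty wheel, 112 mm from its hub centre
- tube_rack: blue rack for ten tubes, 84 x 190 x 53 mm, between the rotators, origin under its centre; bystander
- balance_tube_a: dark capped tube standing in the rack, 33 mm wide, 95 mm tall, origin at its foot; bystander
- balance_tube_b: a second such tube in the rack; bystander
- reagent_bottle: dark brown bottle, 86 mm wide, 180 mm tall, origin under its centre; bystander
- buffer_bottle: white bottle, 64 mm wide, 130 mm tall, origin under its centre; bystander
- ethanol_bottle: white bottle with a blue cap, 68 mm wide, 150 mm tall, origin under its centre; bystander
- tip_box: grey box of pipette tips with a clear lid, 87 x 127 x 73 mm, origin under its centre; bystander
- beaker: glass beaker, 72 mm wide, 90 mm tall, origin under its centre; bystander

How it is judged:
On the way:
1. the loaded wheel, in the robot's fingers, has been turned 35 degrees or more away from where it stood (distance of loaded_wheel_mark from where it was at the start of the episode above 0.067 m and contact force between the fingers and loaded_wheel above 1 N), for 0.05 s.
At the end, for the whole second after the job is handed in: The loaded wheel's heavy side (on the -z side of its unseen load, contents_c0) is within 0.3 rad (17 degrees) of straight down, the wheel is still (under 0.05 rad/s), and the fingers still grip it across the rim with over 2 N, 70 to 137 mm from the hub centre, within 20 mm of the disc's plane (angle between contents_c0's own z axis and vertical below 0.3 rad and contact force between the fingers and loaded_wheel above 2 N and velocity of joint loaded_wheel between -0.05 and 0.05 rad/s and x of the grasp point in the frame of loaded_wheel_hub between -0.02 and 0.02 m and distance between the grasp point and loaded_wheel_hub between 0.07 and 0.137 m); the arm keeps its last pose, push and grip.
It fails at once if the empty rotator's wheel is turned (mark moved more than 20 mm) (distance of empty_wheel_mark from where it was at the start of the episode above 0.02 m).
It fails at once if a bystander is moved by more than 30 mm (distance of any of tube_rack, balance_tube_a, balance_tube_b, reagent_bottle, buffer_bottle, ethanol_bottle, tip_box, beaker from where it was at the start of the episode above 0.03 m).
It also fails if it takes over 72 s, if anything falls off the work surface, if the arm or the gripper's body presses on something with over 40 N, if the wrist force passes 120 N, or if a joint passes its speed limit or range.

## Working session

There is one attempt and no reset: what is moved stays moved. The work goes in short steps, Python scripts to look and compute and a tool call to move; the robot and the scene stay as the last step left them, time stands still between calls to the robot, and variables do not carry over. Pictures are saved under pics/ and viewed, and the job is handed in when it is done.

Besides the shell and the picture viewer there is one more tool, called after "Call:" by a JSON object that holds its "op" and its "data". play_rows: Moves the arm, as the interface text tells. Its arguments: {"type":"object","properties":{"plan":{"type":"array","items":{"type":"object","properties":{"slide":{"type":"array","items":{"type":"number","minimum":-1,"maximum":1}},"roll":{"type":"number","minimum":-1,"maximum":1},"fingers":{"type":"number"}}}},"squeeze":{"type":"number"}},"required":["plan"]}

```bash
ls; mkdir -p pics; python3 - <<'E'
from plant import robot
import cv2,numpy as np
s=robot.read_state(); print({k:np.round(v,3) for k,v in s.items()})
for n in ("scene","top","wrist"):
    im=robot.read_camera(n); cv2.imwrite(f"pics/{n}0.png",im[:,:,::-1])
    print(n,robot.get_calibration(n))
    for t in ("loaded_wheel_hub","loaded_wheel_mark","empty_wheel_hub","empty_wheel_mark","rotator_a"):
        print(t,[(np.round(d["point"],1),round(d["p"],2)) for d in robot.mark_of(n,t)][:3])
E
```

```text
pics
{'t': np.float64(0.0), 'q': array([-1.403,  0.131,  1.489,  0.   ,  1.523, -0.085]), 'dq': array([-0.002,  0.   , -0.   ,  0.001,  0.001,  0.   ]), 'joint_torque': array([-0.0000e+00, -5.5984e+01, -4.9176e+01,  7.7000e-02,  3.5000e-02,
       -0.0000e+00]), 'tool_pos': array([ 0.15 , -0.58 ,  0.218]), 'orientation': array([ 2.088,  0.267, -2.088]), 'force': array([ 0.458,  0.35 , -0.6  ]), 'wrist_torque': array([-0.035,  0.055,  0.033]), 'opening': np.float64(0.093)}
scene {'fx': 484.68835671471936, 'fy': 484.68835671471936, 'cx': 274.5403073067666, 'cy': 207.380388324616, 'distortion': array([-0.12395745,  0.        ,  0.        ,  0.        ,  0.        ]), 'R': array([[-0.31974981,  0.94740634,  0.01346458],
       [ 0.8050095 ,  0.27913077, -0.52349377],
       [-0.49971969, -0.15654792, -0.85192311]]), 't': array([ 0.16964706, -0.33539741,  2.21812472])}
loaded_wheel_hub []
loaded_wheel_mark []
empty_wheel_hub []
empty_wheel_mark []
rotator_a []
top {'fx': 406.64107924677, 'fy': 406.64107924677, 'cx': 286.0795828098345, 'cy': 204.90186327082722, 'distortion': array([-0.1200
[... 439 characters left out ...]
(array([220. , 212.4]), 0.72), (array([285.1, 202.2]), 0.63)]
wrist {'fx': 331.9965951957809, 'fy': 331.9965951957809, 'cx': 277.0637920274608, 'cy': 210.1052137044177, 'distortion': array([0.01529264, 0.        , 0.        , 0.        , 0.        ]), 'T_tool_cam': array([[ 1.85587446e-04, -2.50788028e-01,  9.68042009e-01,
        -1.65941312e-01],
       [ 9.99999951e-01,  2.88774877e-04, -1.16902112e-04,
         1.32927705e-04],
       [-2.50228562e-04,  9.68041983e-01,  2.50788070e-01,
        -6.97881408e-02],
       [ 0.00000000e+00,  0.00000000e+00,  0.00000000e+00,
         1.00000000e+00]])}
loaded_wheel_hub []
loaded_wheel_mark []
empty_wheel_hub []
empty_wheel_mark []
rotator_a []
```

View pics/scene0.png

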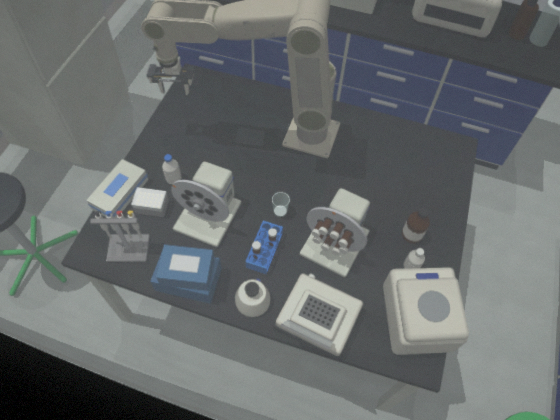

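View pics/top0.png

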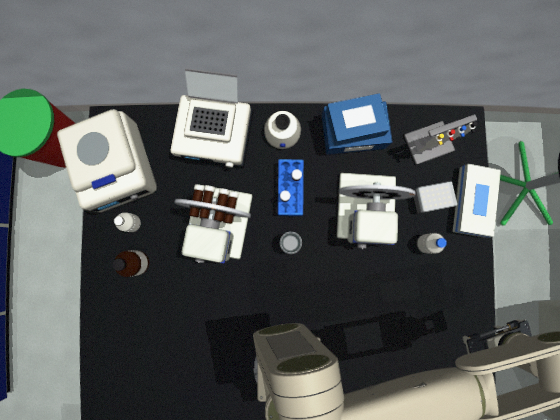

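View pics/wrist0.png

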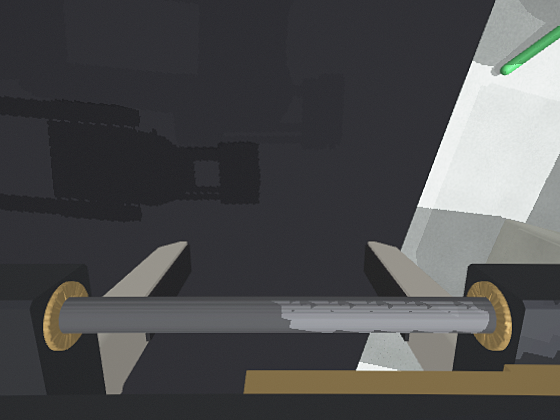

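```bash
python3 - <<'E'
import cv2
a=cv2.imread('pics/top0.png')[165:275,155:275]; cv2.imwrite('pics/topc.png',cv2.resize(a,None,fx=5,fy=5,interpolation=cv2.INTER_CUBIC))
a=cv2.imread('pics/scene0.png')[180:280,290:390]; cv2.imwrite('pics/scenec.png',cv2.resize(a,None,fx=6,fy=6,interpolation=cv2.INTER_CUBIC))
E
```

```text
(no output)
```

View pics/topc.png

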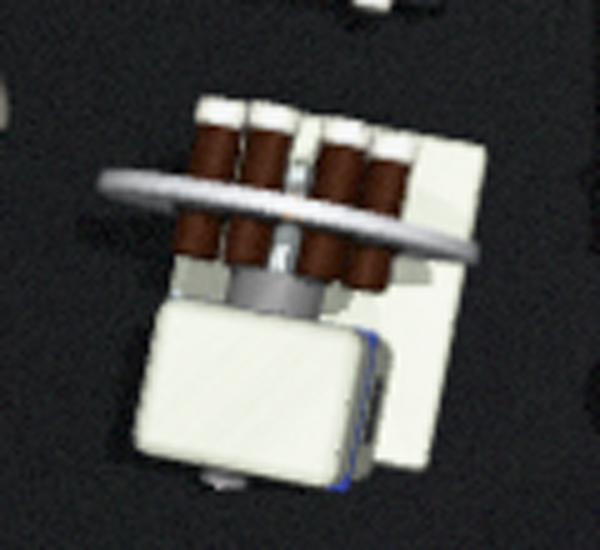

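View pics/scenec.png

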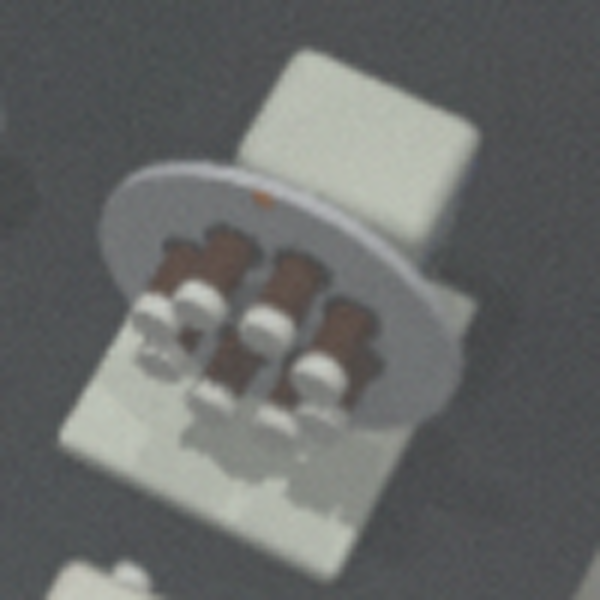

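```bash
cat > h.py <<'E'
import numpy as np,cv2
from plant import robot
def proj(c,X,Tw=None):
    R,t=(np.array(c["R"]),np.array(c["t"]))
    K=np.array([[c["fx"],0,c["cx"]],[0,c["fy"],c["cy"]],[0,0,1.]])
    p,_=cv2.projectPoints(np.asarray(X,float),cv2.Rodrigues(R)[0],t,K,np.array(c["distortion"])); return p[:,0]
def wheel(x,y,z,yaw,off=(-.005,.005),r=.12):
    a=np.linspace(0,2*np.pi,181)
    ax=np.array([np.cos(yaw),np.sin(yaw),0]); l=np.array([-np.sin(yaw),np.cos(yaw),0])
    return np.concatenate([np.array([x,y,z])+o*ax+r*(np.outer(np.sin(a),l)+np.outer(np.cos(a),[0,0,1])) for o in off])
def wcal(s):
    c=dict(robot.get_calibration("wrist")); T=np.eye(4); T[:3,:3]=cv2.Rodrigues(np.array(s["orientation"]))[0]; T[:3,3]=s["tool_pos"]
    M=np.linalg.inv(T@c["T_tool_cam"]); c["R"]=M[:3,:3]; c["t"]=M[:3,3]; return c
def hulldist(c,P,pts):
    h=cv2.convexHull(proj(c,P).astype(np.float32)); return [cv2.pointPolygonTest(h,(float(a),float(b)),True) for a,b in pts]
E
python3 - <<'E'
from h import *
from scipy.optimize import least_squares
T=robot.get_calibration("top");S=robot.get_calibration("scene")
tp=np.array([[98,185],[478,250],[130,170],[250,183],[350,205],[440,232],[130,203],[445,258],[410,250]])/5+[155,165]
sp=np.array([[98,235],[120,185],[175,160],[240,165],[350,215],[430,285],[465,360],[440,415],[395,428]])/6+[290,180]
f=lambda v:np.r_[hulldist(T,wheel(*v),tp),hulldist(S,wheel(*v),sp)]
r=least_squares(f,[.62,.2,.165,-.1],loss='soft_l1',diff_step=1e-3); print(r.x,np.round(r.fun,1))
v=r.x
for n,c,(x0,y0,w,k) in(("top",T,(155,165,115,5)),("scene",S,(290,180,100,6))):
    im=cv2.imread(f"pics/{n}0.png"); im=cv2.resize(im[y0:y0+w,x0:x0+w],None,fx=k,fy=k,interpolation=cv2.INTER_CUBIC)
    for q in proj(c,wheel(*v)): cv2.circle(im,tuple(int(i) for i in (q-[x0,y0]+.5)*k),1,(0,255,0),-1)
    cv2.imwrite(f"pics/{n}_ov.png",im)
E
```

```text
[ 0.5434699   0.23923638  0.16541873 -0.17566926] [ 0.8 -0.8  0.1 -0.6 -0.1  0.9 -0.3  0.3  1.1  0.2  0.5 -0.3 -0.6 -0.1
  0.1 -0.4 -0.7 -0.1]
```

```bash
python3 - <<'E'
from h import *
s=robot.read_state(); R=cv2.Rodrigues(np.array(s["orientation"]))[0]; print(np.round(R,3)); 
print("y yaw deg",np.degrees(np.arctan2(R[1,1],R[0,1])), "want",np.degrees(-.1757),"q",s["q"])
E
```

```text
[[-0.     0.25  -0.968]
 [-0.    -0.968 -0.25 ]
 [-1.     0.     0.   ]]
y yaw deg -75.5164411574122 want -10.066868460448564 q [-1.40340678e+00  1.30388332e-01  1.48821755e+00 -5.40487404e-06
  1.52297606e+00 -8.53959852e-02]
```

Call:
{"op": "play_rows", "data": {"plan": [{"slide":[0.3,0,1],"fingers":1},{"slide":[0.5,0.5,1],"fingers":1},{"slide":[0.5,0.8,1],"fingers":1},{"slide":[0.5,0.9,1],"fingers":1},{"slide":[0.7,1,1],"fingers":1},{"slide":[0.7,1,1],"fingers":1},{"slide":[0.7,1,0],"fingers":1},{"slide":[0.7,1,0],"fingers":1}]}}

```text
$.plan[0]: bad value
```

Call:
{"op": "play_rows", "data": {"plan": [{"slide":[0.3,0,1],"roll":0,"fingers":1},{"slide":[0.5,0.5,1],"roll":1,"fingers":1},{"slide":[0.5,0.8,1],"roll":1,"fingers":1},{"slide":[0.5,0.9,1],"roll":1,"fingers":1},{"slide":[0.7,1,1],"roll":1,"fingers":1},{"slide":[0.7,1,1],"roll":1,"fingers":1},{"slide":[0.7,1,0],"roll":1,"fingers":1},{"slide":[0.7,1,0],"roll":1,"fingers":1}]}}

```text
t: 1.9
tool_pos: [0.2887, -0.3941, 0.3994]
orientation: [1.452, 1.029, -1.452]
force: [0.0, 0.6, -0.4]
opening: 0.0929
```

Call:
{"op": "play_rows", "data": {"plan": [{"slide":[0.4,1,0],"roll":1,"fingers":1},{"slide":[0.4,1,0],"roll":0.19,"fingers":1},{"slide":[0.4,1,0],"roll":0,"fingers":1},{"slide":[0.4,1,0],"roll":0,"fingers":1},{"slide":[0.4,1,0],"roll":0,"fingers":1},{"slide":[0.4,1,0],"roll":0,"fingers":1},{"slide":[0.4,1,0],"roll":0,"fingers":1},{"slide":[0.4,1,0],"roll":0,"fingers":1},{"slide":[0.4,1,0],"roll":0,"fingers":1},{"slide":[0.4,1,0],"roll":0,"fingers":1},{"slide":[0.4,1,0],"roll":0,"fingers":1},{"slide":[0.4,1,0],"roll":0,"fingers":1},{"slide":[0.4,1,0],"roll":0,"fingers":1},{"slide":[0.4,1,0],"roll":0,"fingers":1},{"slide":[0.4,1,0],"roll":0,"fingers":1},{"slide":[0.4,1,0],"roll":0,"fingers":1},{"slide":[0.4,1,0],"roll":0,"fingers":1},{"slide":[0.4,1,0],"roll":0,"fingers":1},{"slide":[0.4,1,0],"roll":0,"fingers":1},{"slide":[0.4,1,0],"roll":0,"fingers":1}]}}

```text
t: 4.4
tool_pos: [0.5284, 0.2061, 0.3987]
orientation: [1.337, 1.121, -1.336]
force: [0.5, 0.6, 0.2]
opening: 0.0931
```

Call:
{"op": "play_rows", "data": {"plan": [{"slide":[0.4,0.5,0],"roll":0,"fingers":1},{"slide":[0,0,0],"roll":0,"fingers":1},{"slide":[0,0,0],"roll":0,"fingers":1},{"slide":[0,0,0],"roll":0,"fingers":1}]}}

```text
t: 4.9
tool_pos: [0.5399, 0.2194, 0.399]
orientation: [1.337, 1.121, -1.337]
force: [0.0, -0.4, 0.5]
opening: 0.093
```

```bash
cat > look.py <<'E'
import sys
from h import *
tag=sys.argv[1]; v=[float(a) for a in sys.argv[2:6]]
s=robot.read_state(); im=robot.read_camera("wrist"); 
np.savez(f"pics/{tag}.npz",tool_pos=s["tool_pos"],orientation=s["orientation"])
c=wcal(s); im=np.ascontiguousarray(im[:,:,::-1]); cv2.imwrite(f"pics/{tag}_raw.png",im)
for q in proj(c,wheel(*v)): cv2.circle(im,tuple(int(i) for i in q),0,(0,255,0),-1)
cv2.imwrite(f"pics/{tag}.png",im)
R=cv2.Rodrigues(np.array(s["orientation"]))[0]; print(np.round(s["tool_pos"],4),"yyaw",np.degrees(np.arctan2(R[1,1],R[0,1])),"t",s["t"],"F",np.round(s["force"],2),"M",np.round(s["wrist_torque"],3))
E
python3 look.py w1 .5435 .2392 .165 -.1757
```

```text
[0.5399 0.2194 0.399 ] yyaw -10.038501841678775 t 4.9 F [ 0.01 -0.36  0.5 ] M [-0.114 -0.076 -0.035]
```

View pics/w1.png

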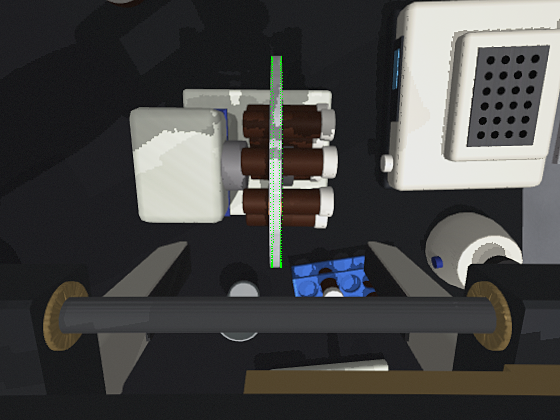

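Call:
{"op": "play_rows", "data": {"plan": [{"slide":[0.12,0.66,0],"roll":0,"fingers":1},{"slide":[0,0,-1],"roll":0,"fingers":1},{"slide":[0,0,-1],"roll":0,"fingers":1},{"slide":[0,0,-1],"roll":0,"fingers":1},{"slide":[0,0,-1],"roll":0,"fingers":1},{"slide":[0,0,-0.93],"roll":0,"fingers":1},{"slide":[0,0,0],"roll":0,"fingers":1},{"slide":[0,0,0],"roll":0,"fingers":0.2},{"slide":[0,0,0],"roll":0,"fingers":0}], "squeeze": 30}}

```text
t: 6.08
tool_pos: [0.5445, 0.2404, 0.2527]
orientation: [1.339, 1.121, -1.334]
force: [-0.3, 0.2, 0.6]
opening: 0.0778
```

```bash
python3 look.py w2 .5435 .2392 .165 -.1757
```

```text
[0.5445 0.2404 0.2527] yyaw -9.989307375187186 t 6.075 F [-0.34  0.17  0.57] M [-0.059 -0.067 -0.011]
```

View pics/w2.png

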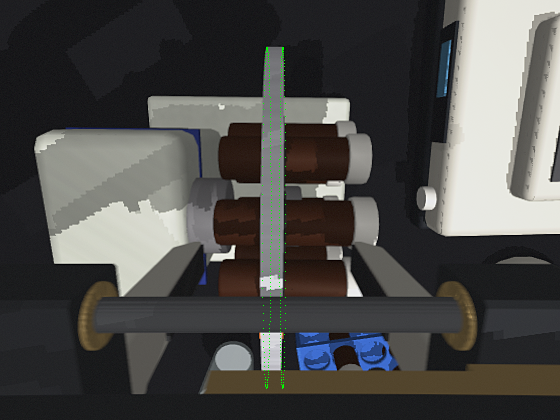

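Wheel sits between the fingers (columns 262–284), fingers symmetric. Close.

Call:
{"op": "play_rows", "data": {"plan": [{"slide":[0,0,0],"roll":0,"fingers":-1},{"slide":[0,0,0],"roll":0,"fingers":-1},{"slide":[0,0,0],"roll":0,"fingers":-1},{"slide":[0,0,0],"roll":0,"fingers":-1},{"slide":[0,0,0],"roll":0,"fingers":-1},{"slide":[0,0,0],"roll":0,"fingers":-1},{"slide":[0,0,0],"roll":0,"fingers":-1}], "squeeze": 30}}

```text
t: 7.0
tool_pos: [0.5417, 0.2402, 0.2506]
orientation: [1.334, 1.125, -1.34]
force: [-11.2, -0.5, 4.6]
opening: 0.0097
```

```bash
python3 look.py w3 .5435 .2392 .165 -.1757; python3 - <<'E'
import numpy as np
l=np.array([.1748,.9846]);R=.1067
for d in (3,4,5):
  for f in range(0,61,d):
    g=np.radians([f,f+d]); dl=R*(np.sin(g[1])-np.sin(g[0])); dz=R*(np.cos(g[1])-np.cos(g[0])); 
    print(d,f,np.round(np.r_[dl*l,dz]/.03,2))
E
```

```text
[0.5417 0.2402 0.2506] yyaw -9.962525409505252 t 7.0 F [-11.2   -0.52   4.58] M [-0.111  1.443 -0.171]
3 0 [ 0.03  0.18 -0.  ]
3 3 [ 0.03  0.18 -0.01]
3 6 [ 0.03  0.18 -0.02]
3 9 [ 0.03  0.18 -0.03]
3 12 [ 0.03  0.18 -0.04]
3 15 [ 0.03  0.18 -0.05]
3 18 [ 0.03  0.17 -0.06]
3 21 [ 0.03  0.17 -0.07]
3 24 [ 0.03  0.17 -0.08]
3 27 [ 0.03  0.16 -0.09]
3 30 [ 0.03  0.16 -0.1 ]
3 33 [ 0.03  0.15 -0.11]
3 36 [ 0.03  0.15 -0.11]
3 39 [ 0.02  0.14 -0.12]
3 42 [ 0.02  0.13 -0.13]
3 45 [ 0.02  0.13 -0.14]
3 48 [ 0.02  0.12 -0.14]
3 51 [ 0.02  0.11 -0.15]
3 54 [ 0.02  0.1  -0.15]
3 57 [ 0.02  0.1  -0.16]
3 60 [ 0.02  0.09 -0.16]
4 0 [ 0.04  0.24 -0.01]
4 4 [ 0.04  0.24 -0.03]
4 8 [ 0.04  0.24 -0.04]
4 12 [ 0.04  0.24 -0.06]
4 16 [ 0.04  0.23 -0.08]
4 20 [ 0.04  0.23 -0.09]
4 24 [ 0.04  0.22 -0.11]
4 28 [ 0.04  0.21 -0.12]
4 32 [ 0.04  0.2  -0.14]
4 36 [ 0.03  0.19 -0.15]
4 40 [ 0.03  0.18 -0.17]
4 44 [ 0.03  0.17 -0.18]
4 48 [ 0.03  0.16 -0.19]
4 52 [ 0.03  0.14 -0.2 ]
4 56 [ 0.02  0.13 -0.21]
4 60 [ 0.02  0.11 -0.22]
5 0 [ 0.05  0.31 -0.01]
5 5 [ 0.05  0.3  -0.04]
5 10 [ 0.05  0.3  -0.07]
5 15 [ 0.05  0.29 -0.09]
5 20 [ 0.05  0.28 -0.12]
5 25 [ 0.05  0.27 -0.14]
5 30 [ 0.05  0.26 -0.17]
5 35 [ 0.04  0.24 -0.19]
5 40 [ 0.04  0.23 -0.21]
5 45 [ 0.04  0.21 -0.23]
5 50 [ 0.03  0.19 -0.25]
5 55 [ 0.03  0.16 -0.26]
5 60 [ 0.03  0.14 -0.28]
```

```bash
cat > log.py <<'E'
import sys,json
from h import *
s=robot.read_state()
rec=dict(d=sys.argv[1],t=float(s["t"]),p=list(map(float,s["tool_pos"])),F=list(map(float,s["force"])),M=list(map(float,s["wrist_torque"])),v=float(s["dq"][0]))
open("log.jsonl","a").write(json.dumps(rec)+"\n")
h=np.array([.5435,.2392,.165]);yw=-.1757;a=np.array([np.cos(yw),np.sin(yw),0]);l=np.array([-np.sin(yw),np.cos(yw),0])
r=np.array(s["tool_pos"])+[0,0,.019]-h; F=-np.array(s["force"])
print(round(s["t"],2),"phi",round(np.degrees(np.arctan2(r@l,r[2])),1),"R",round(np.hypot(r@l,r[2]),4),"ax",round(r@a,4),"tau",round(float(np.cross(r,F)@a),3),"Fa,l,z",np.round([F@a,F@l,F[2]],1),"M.a",round(float(s["wrist_torque"]@a),3),"dq",np.round(s["dq"][:3],3))
E
```

Call:
{"op": "play_rows", "data": {"plan": [{"slide":[-0.09,0,0],"roll":0,"fingers":-1},{"slide":[0,0,0],"roll":0,"fingers":-1},{"slide":[0,0,0],"roll":0,"fingers":-1}]}}

```text
t: 7.42
tool_pos: [0.5417, 0.2399, 0.2507]
orientation: [1.338, 1.121, -1.336]
force: [4.9, 1.1, -2.9]
opening: 0.0097
```

```bash
python3 log.py s
```

```text
7.42 phi 0.2 R 0.1047 ax -0.0019 tau 0.209 Fa,l,z [-4.6 -2.   2.9] M.a 0.41 dq [-0.002  0.002  0.   ]
```

Call:
{"op": "play_rows", "data": {"plan": [{"slide":[0.04,0.24,-0.01],"roll":0,"fingers":-1},{"slide":[0.04,0.24,-0.03],"roll":0,"fingers":-1},{"slide":[0.04,0.24,-0.04],"roll":0,"fingers":-1}]}}

```text
t: 7.8
tool_pos: [0.5453, 0.2593, 0.249]
orientation: [1.336, 1.117, -1.339]
force: [1.4, -10.0, 4.4]
opening: 0.01
```

```bash
python3 log.py +
```

```text
7.8 phi 11.0 R 0.1049 ax -0.0018 tau -1.073 Fa,l,z [-3.1  9.6 -4.4] M.a -1.972 dq [ 0.084  0.095 -0.083]
```

Call:
{"op": "play_rows", "data": {"plan": [{"slide":[0.04,0.24,-0.06],"roll":0,"fingers":-1},{"slide":[0.04,0.23,-0.08],"roll":0,"fingers":-1}]}}

```text
t: 8.05
tool_pos: [0.548, 0.2738, 0.2455]
orientation: [1.337, 1.117, -1.337]
force: [1.4, -8.7, 6.9]
opening: 0.01
```

```bash
python3 log.py +
```

```text
8.05 phi 19.3 R 0.1054 ax -0.0016 tau -1.072 Fa,l,z [-2.9  8.4 -6.9] M.a -1.731 dq [ 0.078  0.093 -0.072]
```

```bash
sed -i 's/^print(round/tq=float(np.cross(r+[0,0,.129],F)@a-np.array(s["wrist_torque"])@a)\nprint("T",round(tq,3),round/' log.py; cat log.jsonl | head -1
```

```text
{"d": "s", "t": 7.425, "p": [0.5416572845680991, 0.2398768689509471, 0.25065788082300056], "F": [4.870728240679362, 1.149486165238998, -2.87463077872834], "M": [0.2810979741058747, -0.7624948263623686, -0.20352309257607565], "v": -0.0015001831289135758}
```

Call:
{"op": "play_rows", "data": {"plan": [{"slide":[0.04,0.23,-0.09],"roll":0,"fingers":-1},{"slide":[0.04,0.22,-0.11],"roll":0,"fingers":-1}], "squeeze": 15}}

```text
t: 8.3
tool_pos: [0.5506, 0.288, 0.2397]
orientation: [1.338, 1.118, -1.336]
force: [2.7, -6.2, 6.4]
opening: 0.0097
```

```bash
python3 log.py +
```

```text
T -0.486 8.3 phi 27.8 R 0.1059 ax -0.0015 tau -0.845 Fa,l,z [-3.7  5.6 -6.4] M.a -1.088 dq [ 0.074  0.097 -0.062]
```

Call:
{"op": "play_rows", "data": {"plan": [{"slide":[0.04,0.21,-0.12],"roll":0,"fingers":-1},{"slide":[0.04,0.2,-0.14],"roll":0,"fingers":-1}]}}

```text
t: 8.55
tool_pos: [0.553, 0.3008, 0.2321]
orientation: [1.338, 1.119, -1.335]
force: [0.9, -4.0, 6.8]
opening: 0.0102
```

```bash
python3 log.py +
```

```text
T -0.399 8.55 phi 35.9 R 0.1063 ax -0.0014 tau -0.747 Fa,l,z [-1.6  3.8 -6.8] M.a -0.833 dq [ 0.064  0.098 -0.047]
```

Call:
{"op": "play_rows", "data": {"plan": [{"slide":[0.03,0.19,-0.15],"roll":0,"fingers":-1},{"slide":[0.03,0.18,-0.17],"roll":0,"fingers":-1}]}}

```text
t: 8.8
tool_pos: [0.5551, 0.3122, 0.2229]
orientation: [1.339, 1.119, -1.334]
force: [3.4, -3.1, 7.8]
opening: 0.01
```

```bash
python3 log.py +
```

```text
T -0.455 8.8 phi 43.9 R 0.1067 ax -0.0013 tau -0.767 Fa,l,z [-3.9  2.5 -7.8] M.a -0.632 dq [ 0.056  0.089 -0.028]
```

Call:
{"op": "play_rows", "data": {"plan": [{"slide":[0.03,0.17,-0.18],"roll":0,"fingers":-1},{"slide":[0.03,0.16,-0.19],"roll":0,"fingers":-1}]}}

```text
t: 9.05
tool_pos: [0.5571, 0.3224, 0.2119]
orientation: [1.34, 1.119, -1.333]
force: [3.5, -3.1, 7.7]
opening: 0.0099
```

```bash
python3 log.py +; python3 look.py w4 .5435 .2392 .165 -.1757
```

```text
T -0.667 9.05 phi 52.0 R 0.107 ax -0.0012 tau -0.81 Fa,l,z [-4.   2.4 -7.7] M.a -0.454 dq [ 0.05   0.089 -0.018]
[0.5571 0.3224 0.2119] yyaw -10.032348497911029 t 9.05 F [ 3.49 -3.07  7.72] M [-0.519 -0.324 -0.077]
```

View pics/w4.png

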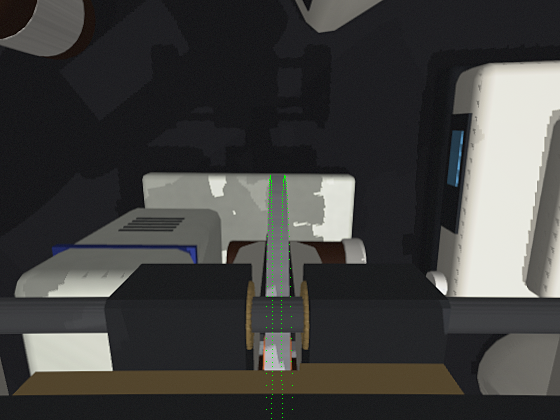

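Call:
{"op": "play_rows", "data": {"plan": [{"slide":[-0.03,-0.14,0.18],"roll":0,"fingers":-1},{"slide":[-0.03,-0.17,0.18],"roll":0,"fingers":-1},{"slide":[-0.03,-0.18,0.17],"roll":0,"fingers":-1}]}}

```text
t: 9.48
tool_pos: [0.5542, 0.3075, 0.2262]
orientation: [1.339, 1.119, -1.334]
force: [7.5, -1.3, -1.8]
opening: 0.0101
```

```bash
python3 log.py -
```

```text
T -0.172 9.47 phi 40.7 R 0.1059 ax -0.0014 tau 0.123 Fa,l,z [-7.6 -0.   1.8] M.a 0.296 dq [-0.059 -0.087  0.033]
```

Call:
{"op": "play_rows", "data": {"plan": [{"slide":[-0.03,-0.19,0.15],"roll":0,"fingers":-1},{"slide":[-0.04,-0.2,0.14],"roll":0,"fingers":-1}]}}

```text
t: 9.72
tool_pos: [0.552, 0.2956, 0.2347]
orientation: [1.339, 1.119, -1.335]
force: [8.1, -1.7, -2.3]
opening: 0.0101
```

```bash
python3 log.py -
```

```text
T -0.186 9.72 phi 32.7 R 0.1054 ax -0.0014 tau 0.109 Fa,l,z [-8.3  0.2  2.3] M.a 0.265 dq [-0.066 -0.094  0.05 ]
```

Call:
{"op": "play_rows", "data": {"plan": [{"slide":[-0.04,-0.21,0.12],"roll":0,"fingers":-1},{"slide":[-0.04,-0.22,0.11],"roll":0,"fingers":-1}]}}

```text
t: 9.98
tool_pos: [0.5496, 0.2827, 0.2416]
orientation: [1.339, 1.119, -1.335]
force: [7.9, -0.0, -2.1]
opening: 0.0097
```

```bash
python3 log.py -
```

```text
T 0.055 9.97 phi 24.7 R 0.1052 ax -0.0016 tau 0.224 Fa,l,z [-7.8 -1.4  2.1] M.a 0.347 dq [-0.073 -0.097  0.063]
```

Call:
{"op": "play_rows", "data": {"plan": [{"slide":[-0.04,-0.23,0.09],"roll":0,"fingers":-1},{"slide":[-0.04,-0.23,0.08],"roll":0,"fingers":-1}]}}

```text
t: 10.22
tool_pos: [0.5471, 0.269, 0.2466]
orientation: [1.339, 1.12, -1.335]
force: [7.7, 1.0, -3.9]
opening: 0.0098
```

```bash
python3 log.py -
```

```text
T 0.212 10.22 phi 16.6 R 0.105 ax -0.0017 tau 0.348 Fa,l,z [-7.4 -2.3  3.9] M.a 0.433 dq [-0.079 -0.095  0.072]
```

Call:
{"op": "play_rows", "data": {"plan": [{"slide":[-0.04,-0.24,0.06],"roll":0,"fingers":-1},{"slide":[-0.04,-0.24,0.04],"roll":0,"fingers":-1}]}}

```text
t: 10.48
tool_pos: [0.5444, 0.2549, 0.2497]
orientation: [1.339, 1.12, -1.335]
force: [6.1, 1.8, -2.4]
opening: 0.0099
```

```bash
python3 log.py -
```

```text
T 0.182 10.47 phi 8.6 R 0.1049 ax -0.0018 tau 0.334 Fa,l,z [-5.7 -2.9  2.4] M.a 0.522 dq [-0.084 -0.092  0.085]
```

Call:
{"op": "play_rows", "data": {"plan": [{"slide":[-0.04,-0.24,0.03],"roll":0,"fingers":-1},{"slide":[-0.04,-0.24,0.01],"roll":0,"fingers":-1}]}}

```text
t: 10.72
tool_pos: [0.5418, 0.2406, 0.2509]
orientation: [1.339, 1.121, -1.335]
force: [5.3, 2.6, -2.2]
opening: 0.0101
```

```bash
python3 log.py -
```

```text
T 0.187 10.72 phi 0.6 R 0.1049 ax -0.0019 tau 0.367 Fa,l,z [-4.8 -3.5  2.2] M.a 0.629 dq [-0.085 -0.085  0.09 ]
```

Call:
{"op": "play_rows", "data": {"plan": [{"slide":[-0.04,-0.24,-0.01],"roll":0,"fingers":-1},{"slide":[-0.04,-0.24,-0.03],"roll":0,"fingers":-1}]}}

```text
t: 10.98
tool_pos: [0.5391, 0.2261, 0.2499]
orientation: [1.338, 1.121, -1.335]
force: [4.5, 1.4, 0.9]
opening: 0.0099
```

```bash
python3 log.py -
```

```text
T -0.142 10.97 phi -7.5 R 0.1048 ax -0.0021 tau 0.235 Fa,l,z [-4.2 -2.1 -0.9] M.a 0.652 dq [-0.092 -0.084  0.104]
```

Call:
{"op": "play_rows", "data": {"plan": [{"slide":[-0.04,-0.24,-0.04],"roll":0,"fingers":-1},{"slide":[-0.04,-0.24,-0.06],"roll":0,"fingers":-1}]}}

```text
t: 11.22
tool_pos: [0.5363, 0.2113, 0.2467]
orientation: [1.337, 1.121, -1.336]
force: [3.1, 1.7, 2.1]
opening: 0.0104
```

```bash
python3 log.py -
```

```text
T -0.096 11.22 phi -15.9 R 0.1047 ax -0.0022 tau 0.28 Fa,l,z [-2.7 -2.2 -2.1] M.a 0.659 dq [-0.093 -0.076  0.111]
```

Call:
{"op": "play_rows", "data": {"plan": [{"slide":[-0.04,-0.23,-0.08],"roll":0,"fingers":-1},{"slide":[-0.04,-0.23,-0.09],"roll":0,"fingers":-1}]}}

```text
t: 11.48
tool_pos: [0.5337, 0.1974, 0.2413]
orientation: [1.337, 1.121, -1.336]
force: [2.7, 1.4, 3.0]
opening: 0.0098
```

```bash
python3 log.py -
```

```text
T -0.063 11.47 phi -24.2 R 0.1045 ax -0.0023 tau 0.3 Fa,l,z [-2.4 -1.8 -3. ] M.a 0.597 dq [-0.089 -0.068  0.114]
```

Call:
{"op": "play_rows", "data": {"plan": [{"slide":[-0.04,-0.22,-0.11],"roll":0,"fingers":-1},{"slide":[-0.04,-0.21,-0.12],"roll":0,"fingers":-1}]}}

```text
t: 11.72
tool_pos: [0.5313, 0.1845, 0.2341]
orientation: [1.337, 1.121, -1.336]
force: [2.9, 1.1, 4.5]
opening: 0.0099
```

```bash
python3 log.py -
```

```text
T 0.079 11.72 phi -32.4 R 0.1044 ax -0.0024 tau 0.387 Fa,l,z [-2.7 -1.5 -4.5] M.a 0.508 dq [-0.083 -0.058  0.116]
```

Call:
{"op": "play_rows", "data": {"plan": [{"slide":[-0.04,-0.2,-0.14],"roll":0,"fingers":-1},{"slide":[-0.03,-0.19,-0.15],"roll":0,"fingers":-1}]}}

```text
t: 11.98
tool_pos: [0.5291, 0.1727, 0.2254]
orientation: [1.336, 1.122, -1.337]
force: [1.4, 0.8, 5.6]
opening: 0.0099
```

```bash
python3 log.py -
```

```text
T 0.188 11.97 phi -40.6 R 0.1045 ax -0.0025 tau 0.465 Fa,l,z [-1.3 -1.1 -5.6] M.a 0.414 dq [-0.077 -0.041  0.109]
```

Call:
{"op": "play_rows", "data": {"plan": [{"slide":[-0.03,-0.18,-0.17],"roll":0,"fingers":-1},{"slide":[-0.03,-0.17,-0.18],"roll":0,"fingers":-1}]}}

```text
t: 12.22
tool_pos: [0.5272, 0.1622, 0.2149]
orientation: [1.336, 1.122, -1.337]
force: [0.7, -0.9, 5.6]
opening: 0.01
```

```bash
python3 log.py -
```

```text
T -0.037 12.22 phi -48.8 R 0.1046 ax -0.0026 tau 0.386 Fa,l,z [-0.9  0.7 -5.6] M.a 0.327 dq [-0.069 -0.03   0.111]
```

Call:
{"op": "play_rows", "data": {"plan": [{"slide":[0.03,0.16,0.18],"roll":0,"fingers":-1},{"slide":[0.03,0.17,0.18],"roll":0,"fingers":-1},{"slide":[0.03,0.18,0.17],"roll":0,"fingers":-1}]}}

```text
t: 12.6
tool_pos: [0.5298, 0.1766, 0.2284]
orientation: [1.334, 1.121, -1.34]
force: [8.9, -2.0, -9.8]
opening: 0.0098
```

```bash
python3 log.py +
```

```text
T -0.478 12.6 phi -37.9 R 0.1043 ax -0.0026 tau -0.664 Fa,l,z [-9.1  0.4  9.8] M.a -0.24 dq [ 0.075  0.042 -0.113]
```

Call:
{"op": "play_rows", "data": {"plan": [{"slide":[0.03,0.19,0.15],"roll":0,"fingers":-1},{"slide":[0.04,0.2,0.14],"roll":0,"fingers":-1}]}}

```text
t: 12.85
tool_pos: [0.5319, 0.1881, 0.2367]
orientation: [1.333, 1.12, -1.341]
force: [8.8, -2.7, -10.8]
opening: 0.0097
```

```bash
python3 log.py +
```

```text
T -0.37 12.85 phi -30.0 R 0.1047 ax -0.0025 tau -0.671 Fa,l,z [-9.1  1.2 10.8] M.a -0.45 dq [ 0.08   0.059 -0.115]
```

Call:
{"op": "play_rows", "data": {"plan": [{"slide":[0.04,0.21,0.12],"roll":0,"fingers":-1},{"slide":[0.04,0.22,0.11],"roll":0,"fingers":-1}]}}

```text
t: 13.1
tool_pos: [0.5342, 0.2007, 0.2434]
orientation: [1.333, 1.12, -1.342]
force: [9.9, -5.2, -10.1]
opening: 0.0102
```

```bash
python3 log.py +
```

```text
T -0.48 13.1 phi -22.1 R 0.1051 ax -0.0024 tau -0.726 Fa,l,z [-10.7   3.3  10.1] M.a -0.676 dq [ 0.084  0.069 -0.112]
```

Call:
{"op": "play_rows", "data": {"plan": [{"slide":[0.04,0.23,0.09],"roll":0,"fingers":-1},{"slide":[0.04,0.23,0.08],"roll":0,"fingers":-1}]}}

```text
t: 13.35
tool_pos: [0.5368, 0.2141, 0.2483]
orientation: [1.332, 1.119, -1.342]
force: [9.4, -6.2, -10.3]
opening: 0.0099
```

```bash
python3 log.py +
```

```text
T -0.397 13.35 phi -14.2 R 0.1055 ax -0.0023 tau -0.725 Fa,l,z [-10.4   4.5  10.3] M.a -0.907 dq [ 0.085  0.076 -0.11 ]
```

Call:
{"op": "play_rows", "data": {"plan": [{"slide":[0.04,0.24,0.06],"roll":0,"fingers":-1},{"slide":[0.04,0.24,0.04],"roll":0,"fingers":-1}]}}

```text
t: 13.6
tool_pos: [0.5393, 0.2281, 0.2514]
orientation: [1.332, 1.118, -1.343]
force: [8.6, -7.5, -9.1]
opening: 0.0098
```

```bash
python3 log.py +
```

```text
T -0.208 13.6 phi -6.3 R 0.106 ax -0.0022 tau -0.723 Fa,l,z [-9.8  5.9  9.1] M.a -1.27 dq [ 0.087  0.084 -0.103]
```

Call:
{"op": "play_rows", "data": {"plan": [{"slide":[0.04,0.24,0.03],"roll":0,"fingers":-1},{"slide":[0.04,0.24,0.01],"roll":0,"fingers":-1}]}}

```text
t: 13.85
tool_pos: [0.542, 0.2421, 0.2526]
orientation: [1.332, 1.117, -1.343]
force: [9.0, -9.2, -8.5]
opening: 0.0101
```

```bash
python3 log.py +
```

```text
T -0.245 13.85 phi 1.4 R 0.1067 ax -0.002 tau -0.781 Fa,l,z [-10.5   7.5   8.5] M.a -1.508 dq [ 0.085  0.086 -0.095]
```

Call:
{"op": "play_rows", "data": {"plan": [{"slide":[0.04,0.24,-0.01],"roll":0,"fingers":-1},{"slide":[0.04,0.24,-0.03],"roll":0,"fingers":-1}]}}

```text
t: 14.1
tool_pos: [0.5446, 0.2563, 0.252]
orientation: [1.333, 1.117, -1.342]
force: [9.8, -9.0, -4.1]
opening: 0.0097
```

```bash
python3 log.py +
```

```text
T 0.055 14.1 phi 9.1 R 0.1074 ax -0.0019 tau -0.687 Fa,l,z [-11.3   7.1   4.1] M.a -1.664 dq [ 0.083  0.089 -0.089]
```

Call:
{"op": "play_rows", "data": {"plan": [{"slide":[0.04,0.24,-0.04],"roll":0,"fingers":-1},{"slide":[0.04,0.24,-0.06],"roll":0,"fingers":-1}]}}

```text
t: 14.35
tool_pos: [0.5473, 0.2706, 0.2494]
orientation: [1.333, 1.116, -1.342]
force: [8.2, -10.6, -2.1]
opening: 0.0101
```

```bash
python3 log.py +
```

```text
T -0.307 14.35 phi 17.0 R 0.1081 ax -0.0017 tau -0.865 Fa,l,z [-9.9  9.   2.1] M.a -1.719 dq [ 0.083  0.097 -0.081]
```

Call:
{"op": "play_rows", "data": {"plan": [{"slide":[0.04,0.23,-0.08],"roll":0,"fingers":-1},{"slide":[0.04,0.23,-0.09],"roll":0,"fingers":-1}]}}

```text
t: 14.6
tool_pos: [0.5499, 0.2846, 0.2449]
orientation: [1.334, 1.116, -1.341]
force: [8.1, -10.1, 0.5]
opening: 0.0099
```

```bash
python3 log.py +
```

```text
T -0.338 14.6 phi 24.9 R 0.109 ax -0.0016 tau -0.869 Fa,l,z [-9.7  8.6 -0.5] M.a -1.636 dq [ 0.076  0.098 -0.071]
```

Call:
{"op": "play_rows", "data": {"plan": [{"slide":[0.04,0.22,-0.11],"roll":0,"fingers":-1},{"slide":[0.04,0.21,-0.12],"roll":0,"fingers":-1}]}}

```text
t: 14.85
tool_pos: [0.5524, 0.2979, 0.2386]
orientation: [1.335, 1.116, -1.34]
force: [6.8, -7.9, 2.1]
opening: 0.0098
```

```bash
python3 log.py +
```

```text
T -0.134 14.85 phi 32.7 R 0.11 ax -0.0015 tau -0.734 Fa,l,z [-8.1  6.6 -2.1] M.a -1.449 dq [ 0.067  0.095 -0.058]
```

Call:
{"op": "play_rows", "data": {"plan": [{"slide":[0.04,0.2,-0.14],"roll":0,"fingers":-1},{"slide":[0.03,0.19,-0.15],"roll":0,"fingers":-1}]}}

```text
t: 15.1
tool_pos: [0.5547, 0.3101, 0.2306]
orientation: [1.336, 1.117, -1.338]
force: [6.2, -6.5, 4.2]
opening: 0.0097
```

```bash
python3 log.py +
```

```text
T -0.28 15.1 phi 40.3 R 0.1109 ax -0.0014 tau -0.752 Fa,l,z [-7.3  5.3 -4.2] M.a -1.161 dq [ 0.061  0.086 -0.039]
```

Call:
{"op": "play_rows", "data": {"plan": [{"slide":[0.03,0.18,-0.17],"roll":0,"fingers":-1},{"slide":[0.03,0.17,-0.18],"roll":0,"fingers":-1}]}}

```text
t: 15.35
tool_pos: [0.5568, 0.3211, 0.2207]
orientation: [1.337, 1.117, -1.337]
force: [7.0, -4.9, 7.6]
opening: 0.0097
```

```bash
python3 log.py +
```

```text
T -0.508 15.35 phi 48.0 R 0.1117 ax -0.0013 tau -0.902 Fa,l,z [-7.8  3.6 -7.6] M.a -0.858 dq [ 0.053  0.089 -0.024]
```

```bash
cat > fit.py <<'E'
import json
from h import *
h0=np.array([.5435,.2392,.165]);yw=-.1757;a=np.array([np.cos(yw),np.sin(yw),0]);l=np.array([-np.sin(yw),np.cos(yw),0])
L=[json.loads(x) for x in open("log.jsonl")]; L=[x for x in L if x["d"] in "+-"]
def go(free,sel=slice(None),wr=True,robust=True):
    rows=[];y=[];
    for x in L[sel]:
        r=np.array(x["p"])+[0,0,.019]-h0; ph=np.arctan2(r@l,r[2])+x.get("off",0); F=-np.array(x["F"]); M=-np.array(x["M"])@a; s=1 if x["d"]=="+" else -1
        tau=r@l*F[2]-r[2]*(F@l)
        # tau - h*Fl + M + b = A sin ph + B cos ph - d s
        if wr:
            row=[np.sin(ph),np.cos(ph),(F@l),-1]; yy=tau+M
            if free: row.append(-s)
            else: yy+=.31*s
        else: row=[np.sin(ph),np.cos(ph),-s]; yy=tau
        rows.append(row);y.append(yy)
    rows=np.array(rows);y=np.array(y);w=np.ones(len(y))
    c=np.linalg.lstsq(rows,y,rcond=None)[0]; res=y-rows@c; sg=res.std()*np.sqrt(len(y)/(len(y)-len(c)))
    cov=np.linalg.inv(rows.T@rows)*sg**2
    print("wr",wr,"free",free,np.round(c,3),"+-",np.round(np.sqrt(np.diag(cov)),3),"m",np.hypot(c[0],c[1]),"beta0",np.degrees(np.arctan2(c[1],c[0])),"sg",sg)
    return res
if __name__=="__main__":
    print(len(L))
    for f in(0,1): go(f)
    r=go(0,wr=False); print(np.round(r,2))
    go(0,slice(3,None),wr=False);go(0,slice(3,None));go(1,slice(3,None))
E
python3 fit.py
```

```text
30
wr True free 0 [-0.038  0.425  0.16   0.593] +- [0.066 0.259 0.008 0.227] m 0.4265540342228206 beta0 95.1031428148606 sg 0.15124151031538752
wr True free 1 [-0.033  0.551  0.141  0.673  0.219] +- [0.063 0.258 0.013 0.222 0.051] m 0.5524483552891054 beta0 93.43220739779045 sg 0.14511487282657318
wr False free 0 [-0.151 -0.273  0.529] +- [0.04  0.021 0.019] m 0.3118504187124471 beta0 -118.99914026574773 sg 0.09649736435795649
[-0.25 -0.23 -0.    0.09  0.06  0.01 -0.1  -0.11  0.01  0.12  0.1   0.11
 -0.04 -0.03 -0.04  0.01  0.04 -0.08 -0.01  0.02 -0.    0.03  0.06  0.02
  0.14 -0.03 -0.03  0.11  0.08 -0.08]
wr False free 0 [-0.146 -0.252  0.514] +- [0.029 0.016 0.014] m 0.29130649615924653 beta0 -120.03841131087918 sg 0.06980352451910181
wr True free 0 [-0.033  0.513  0.166  0.667] +- [0.066 0.259 0.008 0.227] m 0.5141242614901075 beta0 93.70031851387058 sg 0.14904762280171735
wr True free 1 [-0.028  0.605  0.149  0.721  0.232] +- [0.064 0.26  0.014 0.224 0.052] m 0.605792195106006 beta0 92.63537431182719 sg 0.1452704469061856
```

Call:
{"op": "play_rows", "data": {"plan": [{"slide":[-0.04,-0.2,0.12],"roll":0,"fingers":-1},{"slide":[-0.03,-0.2,0.12],"roll":0,"fingers":-1},{"slide":[-0.03,-0.2,0.12],"roll":0,"fingers":-1}]}}

```text
t: 15.72
tool_pos: [0.5539, 0.3055, 0.2322]
orientation: [1.34, 1.121, -1.333]
force: [8.6, 4.1, 4.7]
opening: 0.0095
```

```bash
python3 log.py -
```

```text
T -0.356 15.72 phi 37.9 R 0.1093 ax -0.0014 tau 0.161 Fa,l,z [-7.8 -5.5 -4.7] M.a 1.231 dq [-0.065 -0.091  0.051]
```

Call:
{"op": "play_rows", "data": {"plan": [{"slide":[-0.04,-0.2,0.13],"roll":0,"fingers":-1},{"slide":[-0.04,-0.21,0.12],"roll":0,"fingers":-1}]}}

```text
t: 15.98
tool_pos: [0.5515, 0.2926, 0.2394]
orientation: [1.339, 1.12, -1.334]
force: [10.6, 3.6, 2.3]
opening: 0.0099
```

```bash
python3 log.py -
```

```text
T 0.325 15.97 phi 30.0 R 0.1078 ax -0.0015 tau 0.382 Fa,l,z [-9.8 -5.4 -2.3] M.a 0.757 dq [-0.068 -0.095  0.058]
```

Call:
{"op": "play_rows", "data": {"plan": [{"slide":[-0.04,-0.22,0.1],"roll":0,"fingers":-1},{"slide":[-0.04,-0.22,0.09],"roll":0,"fingers":-1}]}}

```text
t: 16.23
tool_pos: [0.549, 0.2791, 0.2449]
orientation: [1.339, 1.12, -1.334]
force: [9.2, 1.9, 2.3]
opening: 0.0102
```

```bash
python3 log.py -
```

```text
T -0.02 16.23 phi 22.1 R 0.1068 ax -0.0016 tau 0.252 Fa,l,z [-8.7 -3.5 -2.3] M.a 0.723 dq [-0.074 -0.094  0.069]
```

Call:
{"op": "play_rows", "data": {"plan": [{"slide":[-0.04,-0.23,0.07],"roll":0,"fingers":-1},{"slide":[-0.04,-0.24,0.06],"roll":0,"fingers":-1}]}}

```text
t: 16.48
tool_pos: [0.5463, 0.265, 0.2487]
orientation: [1.338, 1.12, -1.335]
force: [8.2, 1.8, 2.4]
opening: 0.0098
```

```bash
python3 log.py -
```

```text
T -0.016 16.48 phi 14.1 R 0.1059 ax -0.0017 tau 0.266 Fa,l,z [-7.7 -3.2 -2.4] M.a 0.694 dq [-0.084 -0.093  0.082]
```

Call:
{"op": "play_rows", "data": {"plan": [{"slide":[-0.04,-0.24,0.04],"roll":0,"fingers":-1},{"slide":[-0.04,-0.24,0.02],"roll":0,"fingers":-1}]}}

```text
t: 16.73
tool_pos: [0.5437, 0.2507, 0.2505]
orientation: [1.338, 1.12, -1.335]
force: [6.9, 1.6, 3.8]
opening: 0.0099
```

```bash
python3 log.py -
```

```text
T -0.05 16.73 phi 6.2 R 0.1052 ax -0.0018 tau 0.252 Fa,l,z [-6.5 -2.8 -3.8] M.a 0.665 dq [-0.085 -0.093  0.09 ]
```

Call:
{"op": "play_rows", "data": {"plan": [{"slide":[-0.04,-0.24,0],"roll":0,"fingers":-1},{"slide":[-0.04,-0.24,-0.01],"roll":0,"fingers":-1}]}}

```text
t: 16.98
tool_pos: [0.541, 0.2364, 0.2504]
orientation: [1.338, 1.121, -1.335]
force: [4.2, 1.8, 5.1]
opening: 0.0099
```

```bash
python3 log.py -
```

```text
T -0.048 16.98 phi -1.8 R 0.1044 ax -0.002 tau 0.273 Fa,l,z [-3.8 -2.5 -5.1] M.a 0.638 dq [-0.086 -0.084  0.1  ]
```

Call:
{"op": "play_rows", "data": {"plan": [{"slide":[-0.04,-0.24,-0.03],"roll":0,"fingers":-1},{"slide":[-0.04,-0.24,-0.05],"roll":0,"fingers":-1}]}}

```text
t: 17.23
tool_pos: [0.5383, 0.222, 0.2481]
orientation: [1.338, 1.121, -1.335]
force: [3.1, 1.3, 6.7]
opening: 0.0097
```

```bash
python3 log.py -; python3 fit.py
```

```text
T 0.052 17.23 phi -9.9 R 0.1036 ax -0.0021 tau 0.304 Fa,l,z [-2.9 -1.8 -6.7] M.a 0.484 dq [-0.089 -0.082  0.107]
37
wr True free 0 [-0.028  0.392  0.159  0.566] +- [0.064 0.252 0.006 0.226] m 0.39251254508784594 beta0 94.03208105068293 sg 0.1601493426748494
wr True free 1 [-0.031  0.528  0.14   0.655  0.211] +- [0.061 0.253 0.012 0.223 0.053] m 0.5284709564336149 beta0 93.41115929559462 sg 0.15433554865791835
wr False free 0 [-0.143 -0.267  0.536] +- [0.035 0.018 0.015] m 0.30319800599034014 beta0 -118.13998120070445 sg 0.09108002060601364
[-0.25 -0.24 -0.01  0.09  0.06  0.   -0.12 -0.12 -0.01  0.11  0.08  0.1
 -0.05 -0.04 -0.05  0.    0.04 -0.08 -0.01  0.02  0.    0.03  0.06  0.03
  0.13 -0.03 -0.03  0.1   0.08 -0.08 -0.08  0.15  0.02  0.02 -0.    0.
  0.01]
wr False free 0 [-0.139 -0.248  0.519] +- [0.027 0.014 0.012] m 0.28366707344948133 beta0 -119.22889134241537 sg 0.0686983759691719
wr True free 0 [-0.017  0.474  0.164  0.633] +- [0.064 0.257 0.007 0.23 ] m 0.4746343196389772 beta0 92.03074821316224 sg 0.16026026420348552
wr True free 1 [-0.021  0.581  0.146  0.7    0.22 ] +- [0.062 0.258 0.013 0.228 0.055] m 0.581031487979173 beta0 92.02899136603548 sg 0.15593293898061783
```

Call:
{"op": "play_rows", "data": {"plan": [{"slide":[-0.04,-0.24,-0.03],"roll":0,"fingers":-1},{"slide":[-0.04,-0.24,-0.04],"roll":0,"fingers":-1}]}}

```text
t: 17.48
tool_pos: [0.5356, 0.2075, 0.2446]
orientation: [1.337, 1.122, -1.336]
force: [6.3, 4.1, -2.5]
opening: 0.0098
```

```bash
python3 log.py -
```

```text
T 0.199 17.48 phi -18.3 R 0.1038 ax -0.0022 tau 0.423 Fa,l,z [-5.5 -5.1  2.5] M.a 0.883 dq [-0.092 -0.074  0.103]
```

Call:
{"op": "play_rows", "data": {"plan": [{"slide":[-0.04,-0.23,-0.06],"roll":0,"fingers":-1},{"slide":[-0.04,-0.23,-0.07],"roll":0,"fingers":-1}]}}

```text
t: 17.73
tool_pos: [0.5331, 0.194, 0.24]
orientation: [1.336, 1.123, -1.337]
force: [7.9, 5.0, -4.8]
opening: 0.0098
```

```bash
python3 log.py -
```

```text
T -0.023 17.73 phi -26.2 R 0.1048 ax -0.0024 tau 0.367 Fa,l,z [-6.9 -6.3  4.8] M.a 1.197 dq [-0.088 -0.066  0.107]
```

Call:
{"op": "play_rows", "data": {"plan": [{"slide":[-0.04,-0.22,-0.09],"roll":0,"fingers":-1},{"slide":[-0.04,-0.22,-0.11],"roll":0,"fingers":-1}]}}

```text
t: 17.98
tool_pos: [0.5306, 0.181, 0.234]
orientation: [1.337, 1.123, -1.336]
force: [7.4, 5.1, -3.1]
opening: 0.0094
```

```bash
python3 log.py -
```

```text
T -0.162 17.98 phi -34.1 R 0.1063 ax -0.0025 tau 0.366 Fa,l,z [-6.4 -6.3  3.1] M.a 1.338 dq [-0.085 -0.063  0.111]
```

Call:
{"op": "play_rows", "data": {"plan": [{"slide":[-0.03,-0.2,-0.13],"roll":0,"fingers":-1},{"slide":[-0.03,-0.19,-0.14],"roll":0,"fingers":-1}]}}

```text
t: 18.23
tool_pos: [0.5285, 0.1693, 0.2263]
orientation: [1.336, 1.123, -1.337]
force: [2.5, 4.6, 0.4]
opening: 0.0101
```

```bash
python3 log.py -
```

```text
T 0.044 18.23 phi -41.7 R 0.1075 ax -0.0026 tau 0.429 Fa,l,z [-1.6 -5.  -0.4] M.a 1.026 dq [-0.078 -0.044  0.104]
```

Call:
{"op": "play_rows", "data": {"plan": [{"slide":[-0.03,-0.19,-0.17],"roll":0,"fingers":-1},{"slide":[-0.03,-0.18,-0.18],"roll":0,"fingers":-1},{"slide":[0,0,0],"roll":0,"fingers":-1}]}}

```text
t: 18.6
tool_pos: [0.5262, 0.1572, 0.2153]
orientation: [1.335, 1.122, -1.34]
force: [0.2, 0.8, -3.6]
opening: 0.0097
```

```bash
python3 log.py s; python3 look.py w5 .5435 .2392 .165 -.1757; python3 - <<'E'
from h import *
im=robot.read_camera("scene"); cv2.imwrite("pics/s5.png",cv2.resize(im[180:280,290:390,::-1],None,fx=6,fy=6,interpolation=cv2.INTER_CUBIC))
E
```

```text
T -0.484 18.6 phi -50.4 R 0.1087 ax -0.0027 tau -0.249 Fa,l,z [-0.1 -0.8  3.6] M.a 0.335 dq [ 0.006  0.006 -0.007]
[0.5262 0.1572 0.2153] yyaw -10.02425987002571 t 18.6 F [ 0.2   0.75 -3.62] M [ 0.29  -0.278 -0.083]
```

View pics/s5.png

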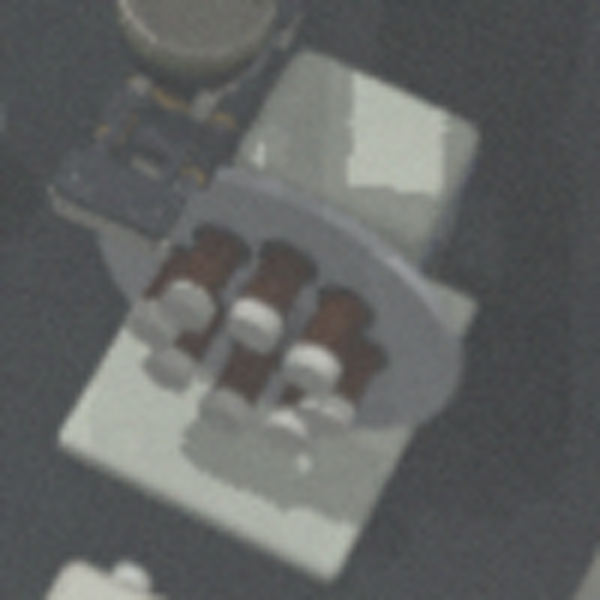

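View pics/w5.png

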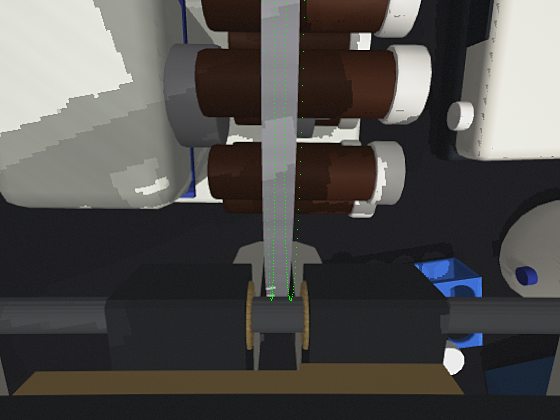

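```bash
python3 - <<'E'
from h import *
S=robot.get_calibration("scene")
h0=np.array([.5425,.2392,.165]);yw=-.1757;a=np.array([np.cos(yw),np.sin(yw),0]);l=np.array([-np.sin(yw),np.cos(yw),0])
def pt(ax,r,deg): f=np.radians(deg); return h0+ax*a+r*(np.sin(f)*l+np.cos(f)*np.array([0,0,1]))
for d in range(-20,25,5): print("mark",d,np.round((proj(S,[pt(.005,.112,d)])[0]-[290,180]+.5)*6))
for d in range(0,360,15): print("cap",d,np.round((proj(S,[pt(.061,.058,d)])[0]-[290,180]+.5)*6),end=' ')
E
```

```text
mark -20 [238. 192.]
mark -15 [253. 196.]
mark -10 [269. 201.]
mark -5 [284. 207.]
mark 0 [299. 214.]
mark 5 [315. 221.]
mark 10 [330. 229.]
mark 15 [344. 238.]
mark 20 [358. 248.]
cap 0 [247. 333.] cap 15 [270. 346.] cap 30 [291. 361.] cap 45 [307. 377.] cap 60 [319. 393.] cap 75 [325. 408.] cap 90 [324. 421.] cap 105 [318. 431.] cap 120 [306. 437.] cap 135 [290. 439.] cap 150 [270. 437.] cap 165 [248. 432.] cap 180 [226. 422.] cap 195 [205. 410.] cap 210 [185. 396.] cap 225 [169. 381.] cap 240 [157. 366.] cap 255 [151. 351.] cap 270 [150. 338.] cap 285 [155. 327.] cap 300 [166. 320.] cap 315 [182. 317.] cap 330 [201. 318.] cap 345 [224. 324.]
```

Call:
{"op": "play_rows", "data": {"plan": [{"slide":[0,0,0],"roll":0,"fingers":0},{"slide":[0,0,0],"roll":0,"fingers":0},{"slide":[0,0,0.5],"roll":0,"fingers":0},{"slide":[0,0,1],"roll":0,"fingers":0},{"slide":[0,0,1],"roll":0,"fingers":0},{"slide":[0,0,1],"roll":0,"fingers":0},{"slide":[0.19,1,0.3],"roll":0,"fingers":0},{"slide":[0.19,1,0],"roll":0,"fingers":0},{"slide":[0.19,1,0],"roll":0,"fingers":0},{"slide":[0.19,1,0],"roll":0,"fingers":0},{"slide":[0.2,1,0],"roll":0,"fingers":0},{"slide":[0,0.15,0],"roll":0,"fingers":0},{"slide":[0,0,0],"roll":0,"fingers":0},{"slide":[0,0,0],"roll":0,"fingers":0}]}}

```text
t: 20.45
tool_pos: [0.5561, 0.3116, 0.3315]
orientation: [1.337, 1.121, -1.337]
force: [-0.1, 0.2, 0.7]
opening: 0.0463
```

```bash
python3 log.py s; python3 look.py w6 .5425 .2392 .165 -.1757; python3 - <<'E'
from h import *
im=robot.read_camera("scene"); cv2.imwrite("pics/s6.png",cv2.resize(im[180:280,290:390,::-1],None,fx=6,fy=6,interpolation=cv2.INTER_CUBIC))
im=robot.read_camera("top"); cv2.imwrite("pics/t6.png",cv2.resize(im[165:275,155:275,::-1],None,fx=5,fy=5,interpolation=cv2.INTER_CUBIC))
for c in("scene","wrist"): print(c,robot.mark_of(c,"loaded_wheel_mark"))
E
```

```text
T 0.042 20.45 phi 21.6 R 0.1995 ax -0.0002 tau -0.018 Fa,l,z [ 0.1 -0.2 -0.7] M.a -0.034 dq [-0.003 -0.003  0.002]
[0.5561 0.3116 0.3315] yyaw -10.039452699704297 t 20.45 F [-0.11  0.22  0.73] M [-0.048 -0.074  0.02 ]
scene []
wrist []
```

View pics/w6.png

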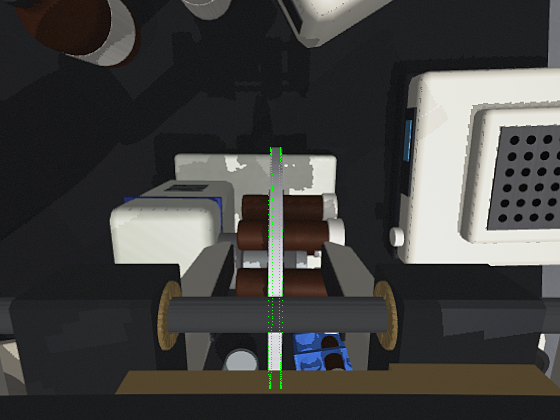

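View pics/s6.png

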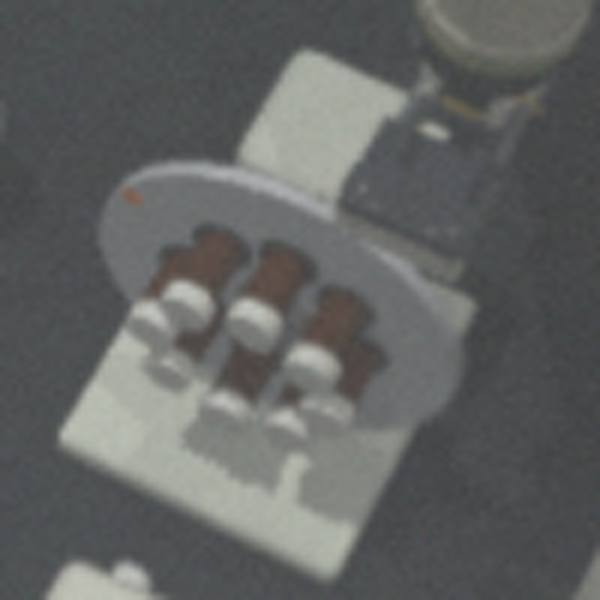

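```bash
python3 - <<'E'
from h import *
S=robot.get_calibration("scene")
h0=np.array([.5425,.2392,.165]);yw=-.1757;a=np.array([np.cos(yw),np.sin(yw),0]);l=np.array([-np.sin(yw),np.cos(yw),0])
def pt(ax,r,deg): f=np.radians(deg); return h0+ax*a+r*(np.sin(f)*l+np.cos(f)*np.array([0,0,1]))
for d in range(-80,-49,3): print("mark",d,np.round((proj(S,[pt(.005,.112,d)])[0]-[290,180]+.5)*6))
E
```

```text
mark -80 [117. 215.]
mark -77 [119. 211.]
mark -74 [122. 208.]
mark -71 [125. 204.]
mark -68 [129. 201.]
mark -65 [133. 198.]
mark -62 [138. 195.]
mark -59 [143. 193.]
mark -56 [148. 191.]
mark -53 [154. 189.]
mark -50 [160. 188.]
```

Call:
{"op": "play_rows", "data": {"plan": [{"slide":[0,0,-1],"roll":0,"fingers":0},{"slide":[0,0,-1],"roll":0,"fingers":0},{"slide":[0,0,-1],"roll":0,"fingers":0},{"slide":[0,0,-0.7],"roll":0,"fingers":0},{"slide":[0,0,0],"roll":0,"fingers":0},{"slide":[0,0,0],"roll":0,"fingers":-1},{"slide":[0,0,0],"roll":0,"fingers":-1},{"slide":[0,0,0],"roll":0,"fingers":-1},{"slide":[0,0,0],"roll":0,"fingers":-1},{"slide":[0,0,0],"roll":0,"fingers":-1}], "squeeze": 15}}

```text
t: 21.95
tool_pos: [0.5552, 0.3129, 0.2203]
orientation: [1.336, 1.123, -1.337]
force: [-5.0, 1.0, 3.6]
opening: 0.0101
```

```bash
python3 log.py s
```

```text
T -0.101 21.95 phi 45.1 R 0.1053 ax -0.0013 tau -0.26 Fa,l,z [ 5.1 -0.1 -3.6] M.a -0.148 dq [ 0.    -0.001  0.001]
```

```bash
sed -i 's/rec=dict(d=sys.argv\[1\],/rec=dict(d=sys.argv[1],off=-1.693,/' log.py; grep -c off= log.py
```

```text
1
```

Call:
{"op": "play_rows", "data": {"plan": [{"slide":[-0.03,-0.18,0.17],"roll":0,"fingers":-1},{"slide":[-0.03,-0.19,0.16],"roll":0,"fingers":-1}]}}

```text
t: 22.2
tool_pos: [0.5531, 0.3018, 0.2291]
orientation: [1.335, 1.124, -1.338]
force: [-3.8, 3.2, -4.0]
opening: 0.01
```

```bash
python3 log.py -
```

```text
T 0.133 22.2 phi 37.3 R 0.1045 ax -0.0015 tau 0.46 Fa,l,z [ 4.3 -2.5  4. ] M.a 0.645 dq [-0.065 -0.09   0.039]
```

Call:
{"op": "play_rows", "data": {"plan": [{"slide":[-0.03,-0.2,0.14],"roll":0,"fingers":-1},{"slide":[-0.04,-0.21,0.13],"roll":0,"fingers":-1}]}}

```text
t: 22.45
tool_pos: [0.5508, 0.2894, 0.2369]
orientation: [1.335, 1.124, -1.338]
force: [-4.7, 3.0, -5.3]
opening: 0.01
```

```bash
python3 log.py -
```

```text
T 0.077 22.45 phi 29.1 R 0.1041 ax -0.0016 tau 0.463 Fa,l,z [ 5.2 -2.2  5.3] M.a 0.667 dq [-0.071 -0.097  0.057]
```

Call:
{"op": "play_rows", "data": {"plan": [{"slide":[-0.04,-0.21,0.12],"roll":0,"fingers":-1},{"slide":[-0.04,-0.22,0.1],"roll":0,"fingers":-1}]}}

```text
t: 22.7
tool_pos: [0.5484, 0.2763, 0.2431]
orientation: [1.334, 1.124, -1.339]
force: [-3.7, 4.0, -6.7]
opening: 0.0098
```

```bash
python3 log.py -
```

```text
T 0.33 22.7 phi 21.0 R 0.1041 ax -0.0017 tau 0.575 Fa,l,z [ 4.4 -3.3  6.7] M.a 0.676 dq [-0.074 -0.094  0.065]
```

Call:
{"op": "play_rows", "data": {"plan": [{"slide":[-0.04,-0.23,0.09],"roll":0,"fingers":-1},{"slide":[-0.04,-0.23,0.07],"roll":0,"fingers":-1}]}}

```text
t: 22.95
tool_pos: [0.5458, 0.2626, 0.2476]
orientation: [1.334, 1.125, -1.339]
force: [-4.5, 5.5, -8.7]
opening: 0.0101
```

```bash
python3 log.py -
```

```text
T 0.472 22.95 phi 13.0 R 0.1043 ax -0.0018 tau 0.675 Fa,l,z [ 5.4 -4.6  8.7] M.a 0.801 dq [-0.078 -0.092  0.073]
```

Call:
{"op": "play_rows", "data": {"plan": [{"slide":[-0.04,-0.24,0.05],"roll":0,"fingers":-1},{"slide":[-0.04,-0.24,0.04],"roll":0,"fingers":-1}]}}

```text
t: 23.2
tool_pos: [0.5432, 0.2485, 0.2504]
orientation: [1.334, 1.125, -1.339]
force: [-5.0, 6.3, -8.5]
opening: 0.0102
```

```bash
python3 log.py -
```

```text
T 0.306 23.2 phi 5.0 R 0.1048 ax -0.0019 tau 0.639 Fa,l,z [ 6.  -5.4  8.5] M.a 1.027 dq [-0.084 -0.092  0.083]
```

Call:
{"op": "play_rows", "data": {"plan": [{"slide":[-0.04,-0.24,0.02],"roll":0,"fingers":-1},{"slide":[-0.04,-0.24,0],"roll":0,"fingers":-1}]}}

```text
t: 23.45
tool_pos: [0.5406, 0.2346, 0.2512]
orientation: [1.334, 1.126, -1.338]
force: [-6.0, 7.4, -5.8]
opening: 0.0096
```

```bash
python3 log.py -
```

```text
T 0.157 23.45 phi -2.8 R 0.1053 ax -0.002 tau 0.626 Fa,l,z [ 7.2 -6.2  5.8] M.a 1.273 dq [-0.084 -0.087  0.091]
```

Call:
{"op": "play_rows", "data": {"plan": [{"slide":[-0.04,-0.24,-0.02],"roll":0,"fingers":-1},{"slide":[-0.04,-0.24,-0.03],"roll":0,"fingers":-1}]}}

```text
t: 23.7
tool_pos: [0.538, 0.2205, 0.25]
orientation: [1.335, 1.127, -1.338]
force: [-9.4, 9.7, -4.3]
opening: 0.0099
```

```bash
python3 log.py -
```

```text
T 0.426 23.7 phi -10.5 R 0.1058 ax -0.0021 tau 0.742 Fa,l,z [11.  -7.9  4.3] M.a 1.34 dq [-0.091 -0.082  0.101]
```

Call:
{"op": "play_rows", "data": {"plan": [{"slide":[-0.04,-0.24,-0.05],"roll":0,"fingers":-1},{"slide":[-0.04,-0.23,-0.06],"roll":0,"fingers":-1}]}}

```text
t: 23.95
tool_pos: [0.5355, 0.2067, 0.247]
orientation: [1.335, 1.128, -1.338]
force: [-10.2, 9.7, -1.9]
opening: 0.0098
```

```bash
python3 log.py -
```

```text
T 0.262 23.95 phi -18.3 R 0.1064 ax -0.0022 tau 0.722 Fa,l,z [11.7 -7.8  1.9] M.a 1.464 dq [-0.088 -0.073  0.103]
```

Call:
{"op": "play_rows", "data": {"plan": [{"slide":[-0.04,-0.23,-0.08],"roll":0,"fingers":-1},{"slide":[-0.04,-0.22,-0.1],"roll":0,"fingers":-1}]}}

```text
t: 24.2
tool_pos: [0.533, 0.1932, 0.2421]
orientation: [1.335, 1.128, -1.338]
force: [-11.9, 9.0, 2.6]
opening: 0.0101
```

```bash
python3 log.py -
```

```text
T 0.348 24.2 phi -26.1 R 0.107 ax -0.0023 tau 0.773 Fa,l,z [13.3 -6.8 -2.6] M.a 1.302 dq [-0.084 -0.067  0.109]
```

Call:
{"op": "play_rows", "data": {"plan": [{"slide":[-0.04,-0.21,-0.11],"roll":0,"fingers":-1},{"slide":[-0.04,-0.21,-0.13],"roll":0,"fingers":-1}]}}

```text
t: 24.45
tool_pos: [0.5306, 0.1805, 0.2352]
orientation: [1.335, 1.127, -1.338]
force: [-12.3, 7.7, 4.0]
opening: 0.0099
```

```bash
python3 log.py -
```

```text
T 0.255 24.45 phi -33.9 R 0.1076 ax -0.0025 tau 0.722 Fa,l,z [13.4 -5.4 -4. ] M.a 1.163 dq [-0.085 -0.058  0.116]
```

Call:
{"op": "play_rows", "data": {"plan": [{"slide":[-0.03,-0.2,-0.15],"roll":0,"fingers":-1},{"slide":[-0.03,-0.19,-0.16],"roll":0,"fingers":-1}]}}

```text
t: 24.7
tool_pos: [0.5284, 0.1685, 0.226]
orientation: [1.334, 1.127, -1.339]
force: [-15.6, 6.1, 7.1]
opening: 0.0102
```

```bash
python3 log.py -; python3 fit.py
```

```text
T 0.468 24.7 phi -42.1 R 0.1079 ax -0.0025 tau 0.776 Fa,l,z [16.4 -3.3 -7.1] M.a 0.735 dq [-0.079 -0.04   0.111]
52
wr True free 0 [-0.092 -0.218  0.157  0.008] +- [0.052 0.06  0.006 0.049] m 0.2361754978760474 beta0 -112.91550424310644 sg 0.16094362441226231
wr True free 1 [-0.098 -0.195  0.144  0.009  0.24 ] +- [0.052 0.062 0.01  0.049 0.049] m 0.21821571669714696 beta0 -116.71290622784014 sg 0.1591889066979355
wr False free 0 [-0.118 -0.265  0.533] +- [0.023 0.014 0.013] m 0.29015142878994143 beta0 -114.064393993827 sg 0.08087855835639433
[-0.26 -0.25 -0.02  0.07  0.04 -0.02 -0.13 -0.14 -0.02  0.1   0.08  0.1
 -0.05 -0.03 -0.04  0.01  0.06 -0.06  0.01  0.03  0.01  0.04  0.06  0.02
  0.13 -0.04 -0.05  0.09  0.06 -0.1  -0.09  0.14  0.01  0.02 -0.    0.
  0.01  0.1   0.02 -0.01  0.01 -0.04 -0.08 -0.01  0.05 -0.02 -0.07  0.02
 -0.03 -0.   -0.07 -0.03]
wr False free 0 [-0.125 -0.245  0.518] +- [0.017 0.011 0.01 ] m 0.27559333204372066 beta0 -117.0510344662544 sg 0.061882367896420105
wr True free 0 [-0.092 -0.222  0.159 -0.002] +- [0.054 0.062 0.006 0.051] m 0.24016724243682516 beta0 -112.42262966008575 sg 0.1644124262122048
wr True free 1 [-0.096 -0.2    0.147 -0.     0.242] +- [0.053 0.063 0.011 0.051 0.051] m 0.22178086579608403 beta0 -115.74880495317451 sg 0.16295416833994894
```

Call:
{"op": "play_rows", "data": {"plan": [{"slide":[-0.05,0.18,0.16],"roll":0,"fingers":-1},{"slide":[0.0,0.19,0.15],"roll":0,"fingers":-1},{"slide":[0.03,0.2,0.14],"roll":0,"fingers":-1}]}}

```text
t: 25.08
tool_pos: [0.5313, 0.1843, 0.2397]
orientation: [1.337, 1.12, -1.336]
force: [5.0, 0.8, -5.5]
opening: 0.0099
```

```bash
python3 log.py +
```

```text
T 0.139 25.07 phi -30.9 R 0.1092 ax -0.0024 tau -0.158 Fa,l,z [-4.8 -1.6  5.5] M.a -0.086 dq [ 0.08   0.051 -0.115]
```

Call:
{"op": "play_rows", "data": {"plan": [{"slide":[0.04,0.21,0.12],"roll":0,"fingers":-1},{"slide":[0.04,0.21,0.11],"roll":0,"fingers":-1}]}}

```text
t: 25.32
tool_pos: [0.5336, 0.1969, 0.2467]
orientation: [1.337, 1.12, -1.336]
force: [5.0, -0.6, -5.2]
opening: 0.0099
```

```bash
python3 log.py +
```

```text
T 0.149 25.32 phi -23.3 R 0.1097 ax -0.0023 tau -0.201 Fa,l,z [-5.  -0.2  5.2] M.a -0.318 dq [ 0.083  0.064 -0.109]
```

Call:
{"op": "play_rows", "data": {"plan": [{"slide":[0.04,0.22,0.09],"roll":0,"fingers":-1},{"slide":[0.04,0.23,0.07],"roll":0,"fingers":-1}]}}

```text
t: 25.58
tool_pos: [0.5361, 0.2102, 0.2518]
orientation: [1.337, 1.119, -1.336]
force: [4.6, -3.0, -2.8]
opening: 0.01
```

```bash
python3 log.py +
```

```text
T 0.018 25.57 phi -15.8 R 0.1099 ax -0.0022 tau -0.316 Fa,l,z [-5.1  2.2  2.8] M.a -0.615 dq [ 0.087  0.072 -0.106]
```

Call:
{"op": "play_rows", "data": {"plan": [{"slide":[0.04,0.24,0.05],"roll":0,"fingers":-1},{"slide":[0.04,0.24,0.04],"roll":0,"fingers":-1}]}}

```text
t: 25.82
tool_pos: [0.5388, 0.2244, 0.2549]
orientation: [1.338, 1.119, -1.336]
force: [5.0, -4.3, -1.5]
opening: 0.0102
```

```bash
python3 log.py +
```

```text
T -0.061 25.82 phi -8.0 R 0.11 ax -0.002 tau -0.385 Fa,l,z [-5.6  3.3  1.5] M.a -0.753 dq [ 0.09   0.083 -0.101]
```

Call:
{"op": "play_rows", "data": {"plan": [{"slide":[0.04,0.24,0.02],"roll":0,"fingers":-1},{"slide":[0.04,0.24,0],"roll":0,"fingers":-1}]}}

```text
t: 26.08
tool_pos: [0.5415, 0.2388, 0.256]
orientation: [1.338, 1.118, -1.335]
force: [4.7, -5.2, 0.6]
opening: 0.0099
```

```bash
python3 log.py +
```

```text
T -0.171 26.07 phi -0.4 R 0.11 ax -0.0019 tau -0.47 Fa,l,z [-5.6  4.3 -0.6] M.a -0.851 dq [ 0.086  0.087 -0.092]
```

Call:
{"op": "play_rows", "data": {"plan": [{"slide":[0.04,0.24,-0.02],"roll":0,"fingers":-1},{"slide":[0.04,0.24,-0.04],"roll":0,"fingers":-1}]}}

```text
t: 26.32
tool_pos: [0.5442, 0.2534, 0.255]
orientation: [1.339, 1.118, -1.334]
force: [4.7, -4.3, 3.5]
opening: 0.0096
```

```bash
python3 log.py +
```

```text
T -0.101 26.32 phi 7.4 R 0.1099 ax -0.0018 tau -0.418 Fa,l,z [-5.4  3.4 -3.5] M.a -0.753 dq [ 0.087  0.09  -0.084]
```

Call:
{"op": "play_rows", "data": {"plan": [{"slide":[0.04,0.24,-0.05],"roll":0,"fingers":-1},{"slide":[0.04,0.23,-0.07],"roll":0,"fingers":-1}]}}

```text
t: 26.58
tool_pos: [0.5469, 0.2677, 0.2518]
orientation: [1.34, 1.118, -1.333]
force: [5.4, -3.4, 5.7]
opening: 0.0102
```

```bash
python3 log.py +
```

```text
T -0.08 26.57 phi 15.2 R 0.1097 ax -0.0017 tau -0.417 Fa,l,z [-5.9  2.4 -5.7] M.a -0.648 dq [ 0.079  0.093 -0.072]
```

Call:
{"op": "play_rows", "data": {"plan": [{"slide":[0.04,0.23,-0.09],"roll":0,"fingers":-1},{"slide":[0.04,0.22,-0.1],"roll":0,"fingers":-1}]}}

```text
t: 26.82
tool_pos: [0.5495, 0.2816, 0.2466]
orientation: [1.341, 1.118, -1.332]
force: [4.7, -4.1, 8.0]
opening: 0.0099
```

```bash
python3 log.py +; python3 fit.py
```

```text
T -0.629 26.82 phi 23.0 R 0.1093 ax -0.0015 tau -0.669 Fa,l,z [-5.4  3.2 -8. ] M.a -0.459 dq [ 0.074  0.095 -0.064]
60
wr True free 0 [-0.063 -0.274  0.156 -0.035] +- [0.051 0.055 0.005 0.044] m 0.28153950081866974 beta0 -103.02626338432808 sg 0.16881703370436799
wr True free 1 [-0.065 -0.227  0.14  -0.018  0.225] +- [0.049 0.059 0.01  0.045 0.046] m 0.2363650555129217 beta0 -105.86724148789787 sg 0.16531458779537025
wr False free 0 [-0.114 -0.27   0.535] +- [0.017 0.014 0.011] m 0.29293179991806256 beta0 -112.8602821177352 sg 0.08236068086976071
[-0.25 -0.24 -0.02  0.07  0.04 -0.02 -0.13 -0.14 -0.02  0.1   0.08  0.1
 -0.05 -0.03 -0.03  0.02  0.06 -0.06  0.01  0.04  0.02  0.04  0.07  0.03
  0.13 -0.04 -0.04  0.09  0.06 -0.1  -0.09  0.14  0.01  0.02 -0.    0.
  0.02  0.11  0.02 -0.01  0.02 -0.04 -0.07 -0.    0.06 -0.02 -0.07  0.02
 -0.03 -0.   -0.08 -0.04  0.12  0.1   0.01 -0.03 -0.08  0.01  0.04 -0.17]
wr False free 0 [-0.114 -0.252  0.523] +- [0.014 0.012 0.009] m 0.27673039398690963 beta0 -114.32405950123643 sg 0.06789604390273893
wr True free 0 [-0.06  -0.275  0.158 -0.041] +- [0.052 0.056 0.006 0.046] m 0.28129640331860384 beta0 -102.23930449250975 sg 0.17225090228981738
wr True free 1 [-0.06  -0.229  0.141 -0.023  0.226] +- [0.051 0.061 0.011 0.046 0.048] m 0.23704160053035567 beta0 -104.75534895487766 sg 0.16901468883136866
```

Call:
{"op": "play_rows", "data": {"plan": [{"slide":[0.04,0.22,-0.11],"roll":0,"fingers":-1},{"slide":[0.04,0.21,-0.12],"roll":0,"fingers":-1}], "squeeze": 9}}

```text
t: 27.08
tool_pos: [0.5519, 0.2945, 0.2394]
orientation: [1.341, 1.118, -1.332]
force: [5.7, -3.2, 4.3]
opening: 0.0099
```

```bash
python3 log.py p
```

```text
T -0.33 27.07 phi 30.9 R 0.1089 ax -0.0014 tau -0.445 Fa,l,z [-6.2  2.2 -4.3] M.a -0.397 dq [ 0.069  0.098 -0.054]
```

Call:
{"op": "play_rows", "data": {"plan": [{"slide":[0.04,0.2,-0.14],"roll":0,"fingers":-1},{"slide":[0.03,0.19,-0.15],"roll":0,"fingers":-1}]}}

```text
t: 27.32
tool_pos: [0.554, 0.3063, 0.2307]
orientation: [1.341, 1.118, -1.332]
force: [4.9, -3.0, 5.4]
opening: 0.0099
```

```bash
python3 log.py p
```

```text
T -0.411 27.32 phi 38.7 R 0.1085 ax -0.0014 tau -0.548 Fa,l,z [-5.4  2.1 -5.4] M.a -0.411 dq [ 0.06   0.089 -0.035]
```

Call:
{"op": "play_rows", "data": {"plan": [{"slide":[0.03,0.18,-0.17],"roll":0,"fingers":-1},{"slide":[0.03,0.17,-0.18],"roll":0,"fingers":-1}]}}

```text
t: 27.58
tool_pos: [0.556, 0.3169, 0.2204]
orientation: [1.341, 1.118, -1.331]
force: [6.9, -2.5, 7.0]
opening: 0.0101
```

```bash
python3 log.py p
```

```text
T -0.537 27.57 phi 46.6 R 0.1083 ax -0.0012 tau -0.644 Fa,l,z [-7.2  1.2 -7. ] M.a -0.266 dq [ 0.052  0.089 -0.023]
```

Call:
{"op": "play_rows", "data": {"plan": [{"slide":[0.03,0.15,-0.18],"roll":0,"fingers":-1}]}}

```text
t: 27.7
tool_pos: [0.5569, 0.3215, 0.215]
orientation: [1.341, 1.119, -1.331]
force: [5.2, -1.7, 5.7]
opening: 0.0102
```

```bash
python3 log.py p;  python3 look.py w7 .5425 .2392 .165 -.1757; python3 - <<'E'
from h import *
im=robot.read_camera("scene"); cv2.imwrite("pics/s7.png",cv2.resize(im[180:280,290:390,::-1],None,fx=6,fy=6,interpolation=cv2.INTER_CUBIC))
E
```

```text
T -0.385 27.7 phi 50.4 R 0.1082 ax -0.0012 tau -0.523 Fa,l,z [-5.4  0.7 -5.7] M.a -0.233 dq [ 0.045  0.083 -0.019]
[0.5569 0.3215 0.215 ] yyaw -10.022291545492612 t 27.7 F [ 5.23 -1.68  5.66] M [-0.383 -0.822 -0.066]
```

View pics/s7.png

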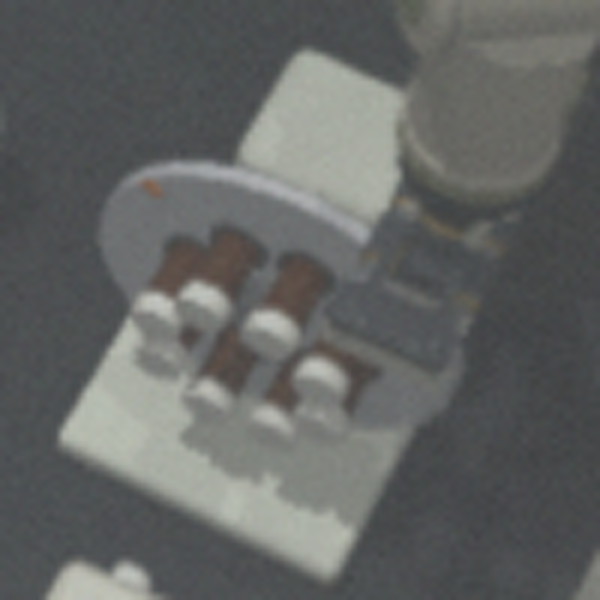

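Call:
{"op": "play_rows", "data": {"plan": [{"slide":[-0.03,-0.16,0.19],"roll":0,"fingers":-1},{"slide":[-0.03,-0.17,0.18],"roll":0,"fingers":-1},{"slide":[-0.03,-0.18,0.17],"roll":0,"fingers":-1}]}}

```text
t: 28.18
tool_pos: [0.5539, 0.3056, 0.2295]
orientation: [1.34, 1.119, -1.333]
force: [10.2, -0.3, -3.5]
opening: 0.0101
```

```bash
python3 log.py m
```

```text
T 0.263 28.18 phi 38.8 R 0.1072 ax -0.0014 tau 0.36 Fa,l,z [-10.1  -1.5   3.5] M.a 0.288 dq [-0.059 -0.088  0.032]
```

Call:
{"op": "play_rows", "data": {"plan": [{"slide":[-0.03,-0.19,0.15],"roll":0,"fingers":-1},{"slide":[-0.04,-0.2,0.14],"roll":0,"fingers":-1}]}}

```text
t: 28.42
tool_pos: [0.5517, 0.2938, 0.2379]
orientation: [1.34, 1.119, -1.333]
force: [10.1, -0.1, -4.8]
opening: 0.0101
```

```bash
python3 log.py m
```

```text
T 0.368 28.43 phi 31.0 R 0.1072 ax -0.0015 tau 0.417 Fa,l,z [-9.9 -1.7  4.8] M.a 0.267 dq [-0.065 -0.094  0.049]
```

Call:
{"op": "play_rows", "data": {"plan": [{"slide":[-0.04,-0.21,0.12],"roll":0,"fingers":-1},{"slide":[-0.04,-0.22,0.11],"roll":0,"fingers":-1}]}}

```text
t: 28.68
tool_pos: [0.5493, 0.281, 0.2448]
orientation: [1.34, 1.119, -1.333]
force: [10.5, -0.5, -5.3]
opening: 0.0103
```

```bash
python3 log.py m
```

```text
T 0.115 28.68 phi 23.1 R 0.1074 ax -0.0016 tau 0.358 Fa,l,z [-10.4  -1.4   5.3] M.a 0.422 dq [-0.073 -0.097  0.061]
```

Call:
{"op": "play_rows", "data": {"plan": [{"slide":[-0.04,-0.23,0.09],"roll":0,"fingers":-1},{"slide":[-0.04,-0.23,0.08],"roll":0,"fingers":-1}]}}

```text
t: 28.92
tool_pos: [0.5468, 0.2674, 0.2499]
orientation: [1.34, 1.119, -1.333]
force: [9.5, 0.7, -5.2]
opening: 0.0099
```

```bash
python3 log.py m
```

```text
T 0.14 28.93 phi 15.3 R 0.1076 ax -0.0017 tau 0.389 Fa,l,z [-9.2 -2.3  5.2] M.a 0.55 dq [-0.078 -0.095  0.071]
```

Call:
{"op": "play_rows", "data": {"plan": [{"slide":[-0.04,-0.24,0.06],"roll":0,"fingers":-1},{"slide":[-0.04,-0.24,0.04],"roll":0,"fingers":-1}]}}

```text
t: 29.18
tool_pos: [0.5442, 0.2534, 0.253]
orientation: [1.34, 1.12, -1.333]
force: [7.7, 3.2, -3.4]
opening: 0.0101
```

```bash
python3 log.py m
```

```text
T 0.255 29.18 phi 7.5 R 0.1079 ax -0.0018 tau 0.526 Fa,l,z [-7.  -4.5  3.4] M.a 0.846 dq [-0.085 -0.093  0.085]
```

Call:
{"op": "play_rows", "data": {"plan": [{"slide":[-0.04,-0.24,0.03],"roll":0,"fingers":-1},{"slide":[-0.04,-0.24,0.01],"roll":0,"fingers":-1}]}}

```text
t: 29.42
tool_pos: [0.5416, 0.2393, 0.2543]
orientation: [1.34, 1.121, -1.332]
force: [7.2, 3.8, -2.7]
opening: 0.0102
```

```bash
python3 log.py m
```

```text
T 0.267 29.43 phi -0.1 R 0.1083 ax -0.0019 tau 0.545 Fa,l,z [-6.4 -5.   2.7] M.a 0.928 dq [-0.086 -0.087  0.091]
```

Call:
{"op": "play_rows", "data": {"plan": [{"slide":[-0.04,-0.24,-0.01],"roll":0,"fingers":-1},{"slide":[-0.04,-0.24,-0.02],"roll":0,"fingers":-1}]}}

```text
t: 29.68
tool_pos: [0.5389, 0.2252, 0.2535]
orientation: [1.34, 1.121, -1.332]
force: [5.5, 4.3, -2.7]
opening: 0.0101
```

```bash
python3 log.py m
```

```text
T 0.157 29.68 phi -7.7 R 0.1085 ax -0.002 tau 0.522 Fa,l,z [-4.6 -5.2  2.7] M.a 1.04 dq [-0.088 -0.083  0.096]
```

Call:
{"op": "play_rows", "data": {"plan": [{"slide":[-0.04,-0.24,-0.04],"roll":0,"fingers":-1},{"slide":[-0.04,-0.24,-0.06],"roll":0,"fingers":-1}]}}

```text
t: 29.92
tool_pos: [0.5363, 0.211, 0.2508]
orientation: [1.34, 1.122, -1.332]
force: [3.2, 6.1, 1.2]
opening: 0.01
```

```bash
python3 log.py m
```

```text
T 0.519 29.93 phi -15.5 R 0.1087 ax -0.0021 tau 0.722 Fa,l,z [-2.1 -6.6 -1.2] M.a 1.051 dq [-0.091 -0.078  0.107]
```

Call:
{"op": "play_rows", "data": {"plan": [{"slide":[-0.04,-0.23,-0.08],"roll":0,"fingers":-1},{"slide":[-0.04,-0.23,-0.09],"roll":0,"fingers":-1}]}}

```text
t: 30.18
tool_pos: [0.5338, 0.1973, 0.2459]
orientation: [1.34, 1.122, -1.332]
force: [2.7, 4.4, 1.6]
opening: 0.0102
```

```bash
python3 log.py m
```

```text
T 0.121 30.18 phi -23.3 R 0.1088 ax -0.0023 tau 0.546 Fa,l,z [-1.9 -4.8 -1.6] M.a 1.043 dq [-0.089 -0.071  0.114]
```

Call:
{"op": "play_rows", "data": {"plan": [{"slide":[-0.04,-0.22,-0.11],"roll":0,"fingers":-1},{"slide":[-0.04,-0.21,-0.12],"roll":0,"fingers":-1}]}}

```text
t: 30.42
tool_pos: [0.5312, 0.1835, 0.2385]
orientation: [1.339, 1.121, -1.334]
force: [1.4, 3.9, 4.6]
opening: 0.0099
```

```bash
python3 log.py m
```

```text
T 0.362 30.43 phi -31.7 R 0.1087 ax -0.0024 tau 0.641 Fa,l,z [-0.7 -4.1 -4.6] M.a 0.804 dq [-0.085 -0.059  0.121]
```

Call:
{"op": "play_rows", "data": {"plan": [{"slide":[0.04,0.21,0.12],"roll":0,"fingers":-1},{"slide":[0.04,0.22,0.11],"roll":0,"fingers":-1},{"slide":[0.04,0.23,0.09],"roll":0,"fingers":-1}]}}

```text
t: 30.8
tool_pos: [0.5347, 0.2028, 0.247]
orientation: [1.337, 1.12, -1.336]
force: [5.2, -4.4, 0.6]
opening: 0.0102
```

```bash
python3 log.py p
```

```text
T -0.112 30.8 phi -20.3 R 0.1077 ax -0.0023 tau -0.327 Fa,l,z [-5.9  3.5 -0.6] M.a -0.66 dq [ 0.093  0.073 -0.112]
```

Call:
{"op": "play_rows", "data": {"plan": [{"slide":[0.04,0.23,0.08],"roll":0,"fingers":-1},{"slide":[0.04,0.24,0.06],"roll":0,"fingers":-1}]}}

```text
t: 31.05
tool_pos: [0.5374, 0.217, 0.251]
orientation: [1.337, 1.12, -1.336]
force: [6.4, -4.6, -1.5]
opening: 0.0101
```

```bash
python3 log.py p
```

```text
T -0.174 31.05 phi -12.3 R 0.1074 ax -0.0022 tau -0.394 Fa,l,z [-7.1  3.4  1.5] M.a -0.662 dq [ 0.09   0.08  -0.105]
```

Call:
{"op": "play_rows", "data": {"plan": [{"slide":[0.04,0.24,0.04],"roll":0,"fingers":-1},{"slide":[0.04,0.24,0.02],"roll":0,"fingers":-1}]}}

```text
t: 31.3
tool_pos: [0.54, 0.2313, 0.2529]
orientation: [1.337, 1.119, -1.336]
force: [6.5, -4.5, -0.3]
opening: 0.0097
```

```bash
python3 log.py p
```

```text
T -0.092 31.3 phi -4.5 R 0.1072 ax -0.002 tau -0.356 Fa,l,z [-7.2  3.3  0.3] M.a -0.691 dq [ 0.087  0.084 -0.095]
```

Call:
{"op": "play_rows", "data": {"plan": [{"slide":[0.04,0.24,0.01],"roll":0,"fingers":-1},{"slide":[0.04,0.24,-0.01],"roll":0,"fingers":-1}]}}

```text
t: 31.55
tool_pos: [0.5427, 0.2456, 0.253]
orientation: [1.338, 1.119, -1.335]
force: [8.2, -5.1, 0.2]
opening: 0.0101
```

```bash
python3 log.py p
```

```text
T -0.156 31.55 phi 3.3 R 0.1072 ax -0.0019 tau -0.39 Fa,l,z [-9.   3.6 -0.2] M.a -0.702 dq [ 0.086  0.09  -0.091]
```

Call:
{"op": "play_rows", "data": {"plan": [{"slide":[0.04,0.24,-0.03],"roll":0,"fingers":-1},{"slide":[0.04,0.24,-0.05],"roll":0,"fingers":-1}]}}

```text
t: 31.8
tool_pos: [0.5454, 0.26, 0.251]
orientation: [1.338, 1.118, -1.335]
force: [8.1, -4.7, 1.5]
opening: 0.0099
```

```bash
python3 log.py p
```

```text
T -0.12 31.8 phi 11.2 R 0.107 ax -0.0018 tau -0.363 Fa,l,z [-8.8  3.2 -1.5] M.a -0.652 dq [ 0.086  0.092 -0.079]
```

Call:
{"op": "play_rows", "data": {"plan": [{"slide":[0.04,0.23,-0.07],"roll":0,"fingers":-1},{"slide":[0.04,0.23,-0.09],"roll":0,"fingers":-1}]}}

```text
t: 32.05
tool_pos: [0.548, 0.2741, 0.2468]
orientation: [1.339, 1.118, -1.334]
force: [8.5, -4.7, 5.1]
opening: 0.0101
```

```bash
python3 log.py p
```

```text
T -0.36 32.05 phi 19.2 R 0.1067 ax -0.0016 tau -0.49 Fa,l,z [-9.2  3.1 -5.1] M.a -0.53 dq [ 0.08   0.096 -0.066]
```

Call:
{"op": "play_rows", "data": {"plan": [{"slide":[0.04,0.22,-0.11],"roll":0,"fingers":-1},{"slide":[0.04,0.21,-0.12],"roll":0,"fingers":-1}]}}

```text
t: 32.3
tool_pos: [0.5505, 0.2874, 0.2403]
orientation: [1.34, 1.119, -1.333]
force: [7.7, -3.9, 7.0]
opening: 0.0099
```

```bash
python3 log.py p;  python3 look.py w8 .5425 .2392 .165 -.1757; python3 - <<'E'
from h import *
im=robot.read_camera("scene"); cv2.imwrite("pics/s8.png",cv2.resize(im[180:280,290:390,::-1],None,fx=6,fy=6,interpolation=cv2.INTER_CUBIC))
E
```

```text
T -0.518 32.3 phi 27.3 R 0.1061 ax -0.0015 tau -0.575 Fa,l,z [-8.3  2.5 -7. ] M.a -0.379 dq [ 0.068  0.095 -0.053]
[0.5505 0.2874 0.2403] yyaw -10.0181469023147 t 32.3 F [ 7.74 -3.92  6.96] M [-0.595 -1.181 -0.049]
```

View pics/s8.png

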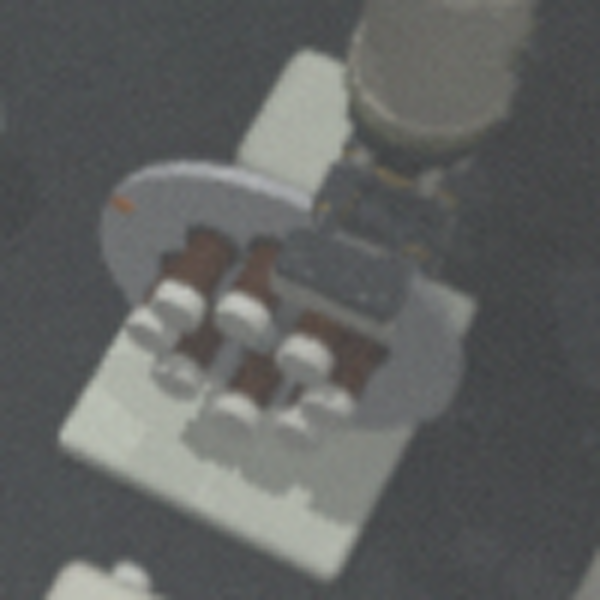

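```bash
cat > fit2.py <<'E'
import json
from h import *
h0=np.array([.5425,.2392,.165]);yw=-.1757;a=np.array([np.cos(yw),np.sin(yw),0]);l=np.array([-np.sin(yw),np.cos(yw),0])
L=[json.loads(x) for x in open("log.jsonl")]; L=[x for x in L if x["d"] in "+-pm"][3:]
def go(name,sel,wr):
    rows=[];y=[]
    for i,x in enumerate(L):
        if not sel(i,x): continue
        r=np.array(x["p"])+[0,0,.019]-h0; off=x.get("off",0)
        if x["d"] in "pm": off=np.radians(-90)
        elif off: off=np.radians(-95.5)
        ph=np.arctan2(r@l,r[2])+off; F=-np.array(x["F"]); M=-np.array(x["M"])@a
        s=1 if x["d"] in "+p" else -1; lo=x["d"] in "pm"
        tau=r@l*F[2]-r[2]*(F@l)
        if wr=="fix": rows.append([np.sin(ph),np.cos(ph)]); y.append(tau-.15*(F@l)+M+.29*s-.0)
        elif wr: rows.append([np.sin(ph),np.cos(ph),-s,F@l]); y.append(tau+M)
        else: rows.append([np.sin(ph),np.cos(ph),-s*(not lo),-s*lo]); y.append(tau)
    rows=np.array(rows);y=np.array(y); ok=np.abs(rows).sum(0)>0; rows=rows[:,ok]
    c,*_=np.linalg.lstsq(rows,y,rcond=None); res=y-rows@c; sg=res.std()
    cov=np.linalg.inv(rows.T@rows)*sg**2; m=np.hypot(*c[:2])
    print(name,wr,np.round(c,3),np.round(np.sqrt(np.diag(cov)),3),"m",round(m,3),"target net",round(-180-np.degrees(np.arctan2(c[1],c[0])),1),"sg",round(sg,3),len(y))
new=lambda i,x:x["d"] in "pm"
for w in(0,1,"fix"):
    go("all",lambda i,x:True,w); go("new",new,w); go("old",lambda i,x:not new(i,x),w)
    rv=[i for i in range(len(L)) if i==0 or (L[i]["d"] in "+p")!=(L[i-1]["d"] in "+p")]
    go("norev",lambda i,x:i not in rv,w)
E
python3 fit2.py
```

```text
all 0 [-0.099 -0.255  0.526  0.453] [0.01  0.011 0.009 0.014] m 0.273 target net -68.9 sg 0.066 78
new 0 [-0.068 -0.236  0.455] [0.014 0.032 0.013] m 0.246 target net -73.9 sg 0.055 21
old 0 [-0.119 -0.252  0.523] [0.014 0.012 0.009] m 0.278 target net -64.6 sg 0.066 57
norev 0 [-0.091 -0.25   0.534  0.451] [0.01  0.011 0.009 0.014] m 0.266 target net -69.9 sg 0.062 71
all 1 [-0.059 -0.22   0.252  0.143] [0.026 0.028 0.037 0.009] m 0.228 target net -75.0 sg 0.154 78
new 1 [-0.038 -0.227  0.319  0.151] [0.032 0.066 0.062 0.018] m 0.23 target net -80.5 sg 0.114 21
old 1 [-0.082 -0.203  0.22   0.139] [0.036 0.032 0.045 0.011] m 0.219 target net -67.9 sg 0.162 57
norev 1 [-0.042 -0.203  0.255  0.141] [0.027 0.029 0.04  0.01 ] m 0.207 target net -78.4 sg 0.15 71
all fix [-0.065 -0.231] [0.024 0.026] m 0.239 target net -74.3 sg 0.155 78
new fix [-0.039 -0.245] [0.03  0.064] m 0.248 target net -80.9 sg 0.117 21
old fix [-0.085 -0.225] [0.034 0.029] m 0.24 target net -69.2 sg 0.166 57
norev fix [-0.05  -0.214] [0.024 0.026] m 0.22 target net -76.9 sg 0.151 71
```

Call:
{"op": "play_rows", "data": {"plan": [{"slide":[-0.04,-0.21,0.12],"roll":0,"fingers":-1},{"slide":[-0.04,-0.22,0.12],"roll":0,"fingers":-1},{"slide":[-0.04,-0.23,0.11],"roll":0,"fingers":-1}], "squeeze": 20}}

```text
t: 32.78
tool_pos: [0.5467, 0.2672, 0.2481]
orientation: [1.339, 1.12, -1.334]
force: [15.7, -0.2, -11.2]
opening: 0.0098
```

```bash
sed -i 's/-1.693/-1.52/' log.py; python3 log.py -3
```

```text
T 0.275 32.77 phi 15.4 R 0.1059 ax -0.0017 tau 0.574 Fa,l,z [-15.5  -2.5  11.2] M.a 0.626 dq [-0.081 -0.092  0.064]
```

Call:
{"op": "play_rows", "data": {"plan": [{"slide":[-0.04,-0.23,0.08],"roll":0,"fingers":-1},{"slide":[-0.04,-0.24,0.07],"roll":0,"fingers":-1}]}}

```text
t: 33.02
tool_pos: [0.544, 0.2531, 0.2517]
orientation: [1.338, 1.12, -1.335]
force: [15.9, 1.6, -13.9]
opening: 0.0098
```

```bash
python3 log.py -3
```

```text
T 0.399 33.02 phi 7.4 R 0.1066 ax -0.0019 tau 0.648 Fa,l,z [-15.4  -4.3  13.9] M.a 0.806 dq [-0.086 -0.09   0.074]
```

Call:
{"op": "play_rows", "data": {"plan": [{"slide":[-0.04,-0.24,0.05],"roll":0,"fingers":-1},{"slide":[-0.04,-0.24,0.03],"roll":0,"fingers":-1}]}}

```text
t: 33.28
tool_pos: [0.5414, 0.239, 0.2537]
orientation: [1.338, 1.121, -1.335]
force: [14.9, 2.6, -15.8]
opening: 0.0102
```

```bash
python3 log.py -3
```

```text
T 0.002 33.27 phi -0.3 R 0.1077 ax -0.002 tau 0.552 Fa,l,z [-14.2  -5.2  15.8] M.a 1.221 dq [-0.086 -0.088  0.084]
```

Call:
{"op": "play_rows", "data": {"plan": [{"slide":[-0.04,-0.24,0.01],"roll":0,"fingers":-1},{"slide":[-0.04,-0.24,-0.01],"roll":0,"fingers":-1}]}}

```text
t: 33.52
tool_pos: [0.5389, 0.2253, 0.2538]
orientation: [1.338, 1.122, -1.335]
force: [13.8, 6.3, -14.0]
opening: 0.0099
```

```bash
python3 log.py -3
```

```text
T 0.246 33.52 phi -7.7 R 0.1088 ax -0.0021 tau 0.724 Fa,l,z [-12.5  -8.6  14. ] M.a 1.588 dq [-0.089 -0.086  0.094]
```

Call:
{"op": "play_rows", "data": {"plan": [{"slide":[-0.04,-0.24,-0.02],"roll":0,"fingers":-1},{"slide":[-0.04,-0.24,-0.04],"roll":0,"fingers":-1}]}}

```text
t: 33.78
tool_pos: [0.5363, 0.2115, 0.2524]
orientation: [1.338, 1.123, -1.334]
force: [13.3, 7.1, -11.1]
opening: 0.0104
```

```bash
python3 log.py -3
```

```text
T 0.023 33.77 phi -15.0 R 0.1101 ax -0.0022 tau 0.675 Fa,l,z [-11.8  -9.3  11.1] M.a 1.855 dq [-0.087 -0.08   0.101]
```

Call:
{"op": "play_rows", "data": {"plan": [{"slide":[-0.04,-0.23,-0.06],"roll":0,"fingers":-1},{"slide":[-0.04,-0.23,-0.07],"roll":0,"fingers":-1}]}}

```text
t: 34.02
tool_pos: [0.5339, 0.1982, 0.2491]
orientation: [1.339, 1.124, -1.333]
force: [11.3, 9.8, -8.7]
opening: 0.0098
```

```bash
python3 log.py -3;python3 - <<'E'
from h import *
im=robot.read_camera("scene"); cv2.imwrite("pics/s9.png",cv2.resize(im[180:280,290:390,::-1],None,fx=6,fy=6,interpolation=cv2.INTER_CUBIC))
E
```

```text
T 0.242 34.02 phi -22.2 R 0.1113 ax -0.0023 tau 0.831 Fa,l,z [ -9.4 -11.6   8.7] M.a 2.085 dq [-0.086 -0.071  0.105]
```

View pics/s9.png

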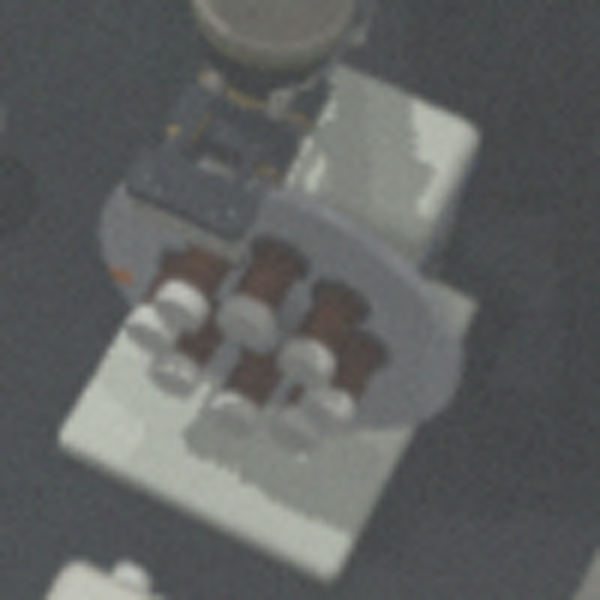

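```bash
python3 - <<'E'
from h import *
S=robot.get_calibration("scene")
h0=np.array([.5425,.2392,.165]);yw=-.1757;a=np.array([np.cos(yw),np.sin(yw),0]);l=np.array([-np.sin(yw),np.cos(yw),0])
def pt(ax,r,deg): f=np.radians(deg); return h0+ax*a+r*(np.sin(f)*l+np.cos(f)*np.array([0,0,1]))
for d in range(-130,-70,3): print("mark",d,np.round((proj(S,[pt(.005,.112,d)])[0]-[290,180]+.5)*6))
E
```

```text
mark -130 [140. 305.]
mark -127 [136. 299.]
mark -124 [132. 293.]
mark -121 [128. 287.]
mark -118 [124. 281.]
mark -115 [121. 275.]
mark -112 [119. 269.]
mark -109 [116. 264.]
mark -106 [114. 258.]
mark -103 [113. 253.]
mark -100 [112. 247.]
mark -97 [111. 242.]
mark -94 [111. 237.]
mark -91 [112. 232.]
mark -88 [112. 227.]
mark -85 [114. 223.]
mark -82 [115. 218.]
mark -79 [117. 214.]
mark -76 [120. 210.]
mark -73 [123. 206.]
```

Call:
{"op": "play_rows", "data": {"plan": [{"slide":[0.02,0.22,0.06],"roll":0,"fingers":-1},{"slide":[0.06,0.23,0.05],"roll":0,"fingers":-1},{"slide":[0.06,0.24,0.04],"roll":0,"fingers":-1}]}}

```text
t: 34.45
tool_pos: [0.5373, 0.2164, 0.2548]
orientation: [1.336, 1.12, -1.338]
force: [0.4, -5.8, 3.6]
opening: 0.0098
```

```bash
python3 log.py +3
```

```text
T -0.105 34.45 phi -12.2 R 0.1113 ax -0.0022 tau -0.532 Fa,l,z [-1.5  5.7 -3.6] M.a -1.158 dq [ 0.09   0.088 -0.112]
```

Call:
{"op": "play_rows", "data": {"plan": [{"slide":[0.05,0.24,0.03],"roll":0,"fingers":-1},{"slide":[0.05,0.24,0.01],"roll":0,"fingers":-1}]}}

```text
t: 34.7
tool_pos: [0.54, 0.2311, 0.2565]
orientation: [1.336, 1.121, -1.337]
force: [-0.9, -5.2, 6.1]
opening: 0.0097
```

```bash
python3 log.py +3
```

```text
T -0.043 34.7 phi -4.4 R 0.1108 ax -0.002 tau -0.53 Fa,l,z [-0.   5.3 -6.1] M.a -1.166 dq [ 0.089  0.088 -0.098]
```

Call:
{"op": "play_rows", "data": {"plan": [{"slide":[0.05,0.24,0.0],"roll":0,"fingers":-1},{"slide":[0.05,0.24,-0.02],"roll":0,"fingers":-1}]}}

```text
t: 34.95
tool_pos: [0.5428, 0.2459, 0.2562]
orientation: [1.336, 1.122, -1.337]
force: [-3.0, -3.5, 7.4]
opening: 0.01
```

```bash
python3 log.py +3
```

```text
T 0.0 34.95 phi 3.4 R 0.1104 ax -0.0019 tau -0.482 Fa,l,z [ 2.4  3.9 -7.4] M.a -0.99 dq [ 0.086  0.096 -0.09 ]
```

Call:
{"op": "play_rows", "data": {"plan": [{"slide":[0.05,0.24,-0.04],"roll":0,"fingers":-1},{"slide":[0.04,0.23,-0.06],"roll":0,"fingers":-1}]}}

```text
t: 35.2
tool_pos: [0.5455, 0.2605, 0.2538]
orientation: [1.337, 1.122, -1.336]
force: [-3.6, -2.5, 11.1]
opening: 0.0098
```

```bash
python3 log.py +3
```

```text
T -0.21 35.2 phi 11.2 R 0.1099 ax -0.0018 tau -0.573 Fa,l,z [  3.1   3.1 -11.1] M.a -0.767 dq [ 0.082  0.088 -0.075]
```

Call:
{"op": "play_rows", "data": {"plan": [{"slide":[0.04,0.23,-0.08],"roll":0,"fingers":-1},{"slide":[0.04,0.23,-0.09],"roll":0,"fingers":-1}]}}

```text
t: 35.45
tool_pos: [0.5481, 0.2747, 0.2492]
orientation: [1.338, 1.122, -1.334]
force: [-3.6, -1.2, 11.5]
opening: 0.01
```

```bash
python3 log.py +3
```

```text
T -0.261 35.45 phi 19.1 R 0.1092 ax -0.0016 tau -0.604 Fa,l,z [  3.3   1.9 -11.5] M.a -0.582 dq [ 0.078  0.095 -0.067]
```

Call:
{"op": "play_rows", "data": {"plan": [{"slide":[0.04,0.22,-0.11],"roll":0,"fingers":-1},{"slide":[0.04,0.21,-0.12],"roll":0,"fingers":-1}]}}

```text
t: 35.7
tool_pos: [0.5507, 0.2881, 0.2426]
orientation: [1.339, 1.123, -1.333]
force: [-3.1, 0.7, 12.7]
opening: 0.0097
```

```bash
python3 log.py +3
```

```text
T -0.33 35.7 phi 27.1 R 0.1085 ax -0.0015 tau -0.615 Fa,l,z [  3.2  -0.1 -12.7] M.a -0.266 dq [ 0.069  0.093 -0.052]
```

Call:
{"op": "play_rows", "data": {"plan": [{"slide":[0.04,0.2,-0.13],"roll":0,"fingers":-1},{"slide":[0.03,0.19,-0.15],"roll":0,"fingers":-1}]}}

```text
t: 35.95
tool_pos: [0.5529, 0.3001, 0.2344]
orientation: [1.339, 1.123, -1.333]
force: [-1.6, 1.3, 12.2]
opening: 0.0099
```

```bash
python3 log.py +3;python3 - <<'E'
from h import *
im=robot.read_camera("scene"); cv2.imwrite("pics/s10.png",cv2.resize(im[180:280,290:390,::-1],None,fx=6,fy=6,interpolation=cv2.INTER_CUBIC))
E
```

```text
T -0.43 35.95 phi 34.9 R 0.1077 ax -0.0014 tau -0.66 Fa,l,z [  1.8  -1.  -12.2] M.a -0.095 dq [ 0.062  0.088 -0.035]
```

View pics/s10.png

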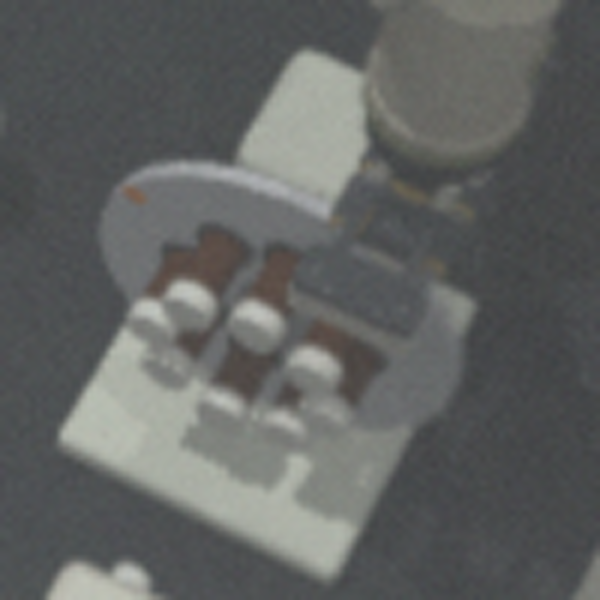

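```bash
sed -i 's/x\["d"\] in "+-pm"\]/x["d"] in ("+","-","p","m","+3","-3")]/; s/in "+p"/in ("+","p","+3")/g; s/elif off: /elif "3" in x["d"]: off=np.radians(-85)\n        elif off: /' fit2.py
cat >> fit2.py <<'E'
for w in (0,1,"fix"):
    go("set3",lambda i,x:"3" in x["d"],w); go("s2+3",lambda i,x:x.get("off",0)!=0,w)
E
python3 fit2.py
```

```text
all 0 [-0.095 -0.26   0.538  0.453] [0.009 0.011 0.008 0.015] m 0.276 target net -70.0 sg 0.067 91
new 0 [-0.068 -0.236  0.455] [0.014 0.032 0.013] m 0.246 target net -73.9 sg 0.055 21
old 0 [-0.106 -0.259  0.537] [0.011 0.012 0.008] m 0.28 target net -67.8 sg 0.068 70
norev 0 [-0.091 -0.255  0.543  0.451] [0.009 0.011 0.008 0.014] m 0.27 target net -70.4 sg 0.063 82
all 1 [-0.066 -0.223  0.263  0.146] [0.023 0.026 0.031 0.007] m 0.232 target net -73.5 sg 0.149 91
new 1 [-0.038 -0.227  0.319  0.151] [0.032 0.066 0.062 0.018] m 0.23 target net -80.5 sg 0.114 21
old 1 [-0.082 -0.212  0.243  0.145] [0.029 0.029 0.036 0.008] m 0.227 target net -68.8 sg 0.155 70
norev 1 [-0.051 -0.207  0.265  0.145] [0.024 0.027 0.033 0.008] m 0.213 target net -76.0 sg 0.147 82
all fix [-0.069 -0.228] [0.021 0.024] m 0.238 target net -73.1 sg 0.15 91
new fix [-0.039 -0.245] [0.03  0.064] m 0.248 target net -80.9 sg 0.117 21
old fix [-0.085 -0.223] [0.026 0.027] m 0.239 target net -69.1 sg 0.157 70
norev fix [-0.057 -0.212] [0.021 0.025] m 0.22 target net -75.1 sg 0.147 82
set3 0 [-0.086 -0.228  0.591] [0.016 0.054 0.015] m 0.243 target net -69.4 sg 0.048 13
s2+3 0 [-0.089 -0.286  0.548  0.449] [0.01  0.023 0.011 0.014] m 0.299 target net -72.7 sg 0.064 53
set3 1 [-0.093 -0.193  0.306  0.157] [0.042 0.121 0.061 0.011] m 0.214 target net -64.2 sg 0.108 13
s2+3 1 [-0.07  -0.288  0.266  0.145] [0.023 0.05  0.036 0.009] m 0.296 target net -76.4 sg 0.133 53
set3 fix [-0.077 -0.172] [0.036 0.109] m 0.188 target net -65.9 sg 0.11 13
s2+3 fix [-0.077 -0.293] [0.02  0.048] m 0.303 target net -75.3 sg 0.133 53
```

Call:
{"op": "play_rows", "data": {"plan": [{"slide":[-0.03,-0.2,0.17],"roll":0,"fingers":-1},{"slide":[-0.04,-0.2,0.14],"roll":0,"fingers":-1},{"slide":[-0.04,-0.21,0.12],"roll":0,"fingers":-1},{"slide":[-0.04,-0.22,0.1],"roll":0,"fingers":-1},{"slide":[-0.04,-0.23,0.08],"roll":0,"fingers":-1},{"slide":[0,0,0],"roll":0,"fingers":-1},{"slide":[0,0,0],"roll":0,"fingers":-1}]}}

```text
t: 36.88
tool_pos: [0.5466, 0.2665, 0.249]
orientation: [1.335, 1.123, -1.338]
force: [2.8, 1.3, -8.2]
opening: 0.0101
```

```bash
python3 log.py s;python3 - <<'E'
from h import *
im=robot.read_camera("scene"); cv2.imwrite("pics/s11.png",cv2.resize(im[180:280,290:390,::-1],None,fx=6,fy=6,interpolation=cv2.INTER_CUBIC))
E
```

```text
T 0.173 36.88 phi 14.9 R 0.1065 ax -0.0018 tau 0.408 Fa,l,z [-2.6 -1.8  8.2] M.a 0.463 dq [-0.003 -0.001  0.001]
```

View pics/s11.png

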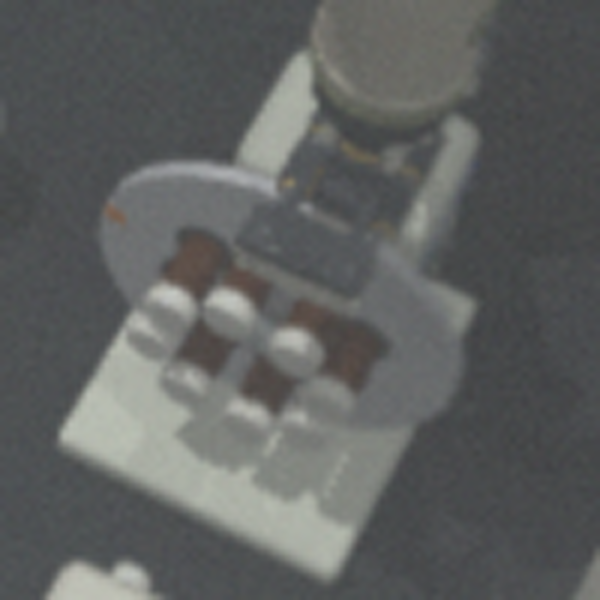

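Call:
{"op": "play_rows", "data": {"plan": [{"slide":[-0.03,-0.18,0.0],"roll":0,"fingers":-1},{"slide":[0,0,0],"roll":0,"fingers":-1},{"slide":[0,0,0],"roll":0,"fingers":-1},{"slide":[0,0,0],"roll":0,"fingers":-1},{"slide":[0,0,0],"roll":0,"fingers":-1},{"slide":[0,0,0],"roll":0,"fingers":-1}], "squeeze": 25}}

```text
t: 37.67
tool_pos: [0.5457, 0.2615, 0.2501]
orientation: [1.336, 1.123, -1.336]
force: [0.3, 5.4, -5.2]
opening: 0.0099
```

```bash
python3 log.py s;python3 - <<'E'
from h import *
im=robot.read_camera("scene"); cv2.imwrite("pics/s12.png",cv2.resize(im[180:280,290:390,::-1],None,fx=6,fy=6,interpolation=cv2.INTER_CUBIC)); cv2.imwrite("pics/s12f.png",im[:,:,::-1])
E
```

```text
T 0.14 37.67 phi 12.1 R 0.1064 ax -0.0018 tau 0.679 Fa,l,z [ 0.7 -5.4  5.2] M.a 1.236 dq [-0.     0.002 -0.002]
```

View pics/s12.png

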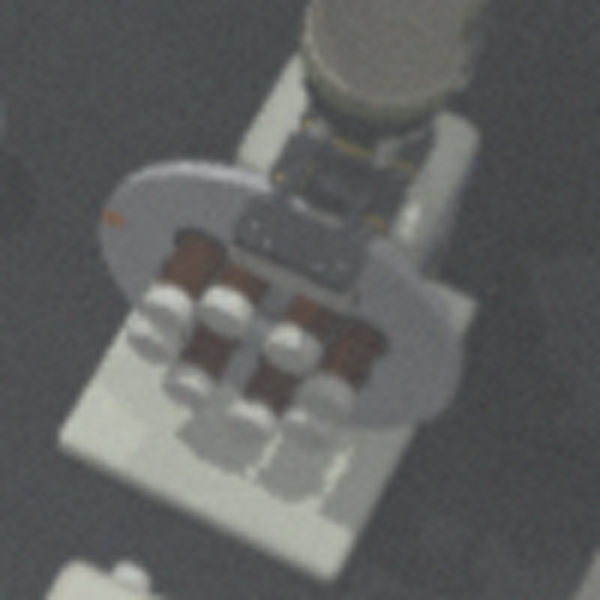

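View pics/s12f.png

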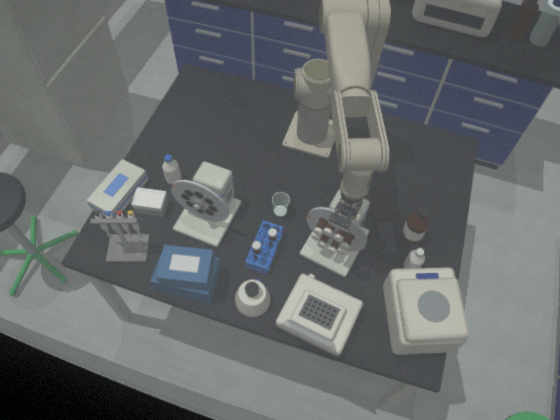

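```bash
python3 -c "
from plant import robot
print(robot.close_job())"
```

```text
the job is handed in; nothing more can be done
None
```

The job is handed in. The gripper is still holding the loaded wheel by the rim, with my best estimate of the heavy side pointing straight down.

**What I did:** I gripped the rim and turned the wheel both ways over about 180 degrees, with one regrip, and logged the force at each step. Fitting the load torque gave 0.27 to 0.28 N m. That fit puts the heavy side down when the wheel is turned about 70 degrees clockwise-negative from its start, that is, anticlockwise seen from the front.

**Last checks:**
- **Wheel angle:** the orange mark in the scene picture shows the wheel about 70 degrees from its start, read to about ±3 degrees.
- **Grip:** the grip is set to 25 N and the fingers have closed to 10 mm, the disc's thickness. The grasp point is 106 mm from the hub centre and about 2 mm off the disc's plane.
- **Stillness:** the arm joints are at rest. I did not measure the wheel's own speed.
- **Surroundings:** by eye, the last scene picture shows the empty wheel and the bystanders where they were.

**What disagreed:**
- **Heavy-side angle:** separate fits of the data put the target anywhere from 64 to 81 degrees. The force-only fits gave 65 to 74. The fits that also used the wrist torque were noisier. I expect a remaining error within about 10 degrees, against the 17 allowed.
- **Slip:** the pads crept on the rim by a few degrees during the sweeps. I therefore set the final angle from the mark, not from the hand position.

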